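Pack inspected trays into the latched transit case

TASK

Pack up the checked parts: swing the hasp on the transit case right back off its catch and then open the lid wide, move every tray from the two piles on the grey pad into the case, laid flat, no more than two high in each of its two wells, then shut the lid fully and swing the hasp back down over its catch. Leave the bottle, the tape roll and the screwdriver where they are.

Things in the scene. Friction and masses are not known exactly. Their poses are not given: they have to be found in the camera images.
- case: aluminium transit case, fixed, 122 (x) x 230 (y) mm, walls 62 high and 5 thick, floor 6 thick; a 4 mm divider, top 40 up, makes two wells of 112 (x) x 108 (y) mm, each for two trays one on the other (tray x along case x, 8 to 12 mm play per side). Origin: centre of underside; x points from the hasp side to the lid's hinge side, y left, z up. Closed lid's top: 70 mm up
- lid (a joint): flat lid, 8 mm thick, hinged along the case's far (+x) top edge about the case's +y axis: 0 shut, grows as it opens, 1.75 rad wide open (10 degrees past upright). Stiff hinge: it stays where it is left. Not to be lifted while the hasp lies over the catch
- hasp (a joint): steel hasp, a slotted strap 66 mm long, 28 wide, hinged to a bracket on the case's front at the right, about the case's -y axis: 0 flat on the lid with its slot over the catch, grows as it swings up and back towards the robot, 1.8 rad fully off, leaning back. Moves freely and falls to the side it leans (balanced at about 1.4 rad)
- lid_bar (a point): middle of the lid's grip, a black round bar 44 mm long along the case's y, 12 thick, on an 18 mm wide post, 30 mm above the lid's top near its front edge at the left. Can be pinched end to end (44 mm) from above and then pivots between the finger pads
- lid_pin (a point): point on the lid's hinge line level with lid_bar (at lid 0 the bar is 106 mm before it and 38 mm above it)
- hasp_bar (a point): middle of the hasp's grip, a black round bar 44 mm long along the case's y, 12 mm thick, at the strap's free end, raised 26 mm off the strap. Can be pinched end to end (44 mm) from above and then pivots between the finger pads
- hasp_pin (a point): middle of the hasp's hinge pin, in the case's frame at (-75, -55, 74) mm (at hasp 0 the bar is 66 mm beyond it and 26 mm above it)
- well_left (a point): centre of the left (+y) well's floor
- well_right (a point): centre of the right (-y) well's floor
- tray1: black parts tray, 96 x 84 mm, 26 high, 160 g, walls and floor 3 mm; a solid rib 12 mm wide, flush with the rim, runs down its middle along its x, with a 33 mm wide, 23 deep pocket each side, free in the middle for a finger: lift it by pinching the rib from above across its y. Origin: centre of underside, z up. Stacked trays are 26 mm apart in height.
- tray2: tray like tray1, on top of tray1 at the start; may be absent
- tray3: tray like tray1, at the bottom of the second pile at the start
- tray4: tray like tray1, on top of tray3 at the start; may be absent
- pad: fixed grey pad 280 (x) x 130 (y) mm, 4 mm thick, on which the two piles of one or two trays stand side by side along its x; origin: centre of underside
- bottle: white bottle, 60 mm across, 140 mm high, a bystander; origin: centre of its underside
- tape: cardboard tape roll lying flat, 90 mm across, 24 mm high, a bystander; origin: centre of its underside
- driver: screwdriver 190 mm long lying on the bench, a bystander; origin on its middle
Not all that is in view belongs to the job. Leave any blue or turquoise look-alike of the tray3 alone. Leave any blue look-alike of the tray1 alone.

How it is judged:
By the outcome, as a careful person would: the job done as asked, in the order asked, and still so for the second after the job is handed in, with the robot touching nothing.
Of tray2, tray4 only 1 to 2 are there at a start; the rules pass over those that are not, and their reading is None.
At some moment in a run one of tray1, tray2, tray3, tray4 may be knocked a few centimetres aside while the robot is not near it.
Once in a run the grip may slacken for a moment while it holds something.
It also fails if it takes over 210 s, if anything falls off the work surface, if the arm or the gripper's body presses on something with over 40 N, if the wrist force passes 120 N, or if a joint passes its speed limit or range.

ROBOT

A 6-joint arm with a two-finger parallel gripper is mounted at the origin on the work surface. World frame = base frame: x ahead of the robot, y to its left, z up, the work surface at z = 0. Lengths are in m, angles in rad, forces in N, time in s.
With the tool pointing down it reaches from about 0.275 to 0.75 m from the base axis. Payload 10.2 kg.
Tool frame: the origin (TCP) lies at the very end of the fingers, on their centre line; the grasp point (between the pads) lies 19 mm behind it (manip.grasp_offset is the distance from the TCP to the grasp point, in m); z points along the fingers, y is the direction in which the jaws open and shut (so a half turn about z gives the same grasp; the last joint's range is limited). The gripper opens to 88 mm and grips with 3 to 60 N. Pads are 18 mm wide; open, the fingers measure 123 mm over their backs; the gripper's body (75 mm by 187 mm) begins 45 mm behind the grasp point.
Start: joints at [-1.396, 0.313, 1.498, -0, 1.331, -0.223], TCP at [0.203, -0.484, 0.205] pointing down, gripper open.
Joint ranges: [-2.94, 2.94], [-0.97, 2.17], [0.19, 2.56], [-1.23, 4.37], [0.02, 3.11], [-2.88, 2.88]. Speed limits (rad/s): [2.39, 2.39, 3.01, 3.14, 3.14, 3.14].

INTERFACE

Orientations are given as a unit quaternion [x, y, z, w].
In Python, from workcell import manip gives the robot as it stands. The module is installed in compiled form; this text tells all that it offers.
- The arm moves only by the tool carry_out, never from a script. Its argument "moves" is a list that holds one entry, the list of rows, each a list of 7 numbers: the shift along the tool's x, y, z each as a share of 30 mm, from -1 to 1, then the turn, a rotation vector about the tool's x, y, z each as a share of 6 degrees, from -1 to 1, then the closure, from 0 (fully open) to 1 (shut). In form: [[[tx, ty, tz, ax, ay, az, grip], ...]]. A call has 1 to 20 rows; each row shifts and turns the commanded pose from where the row before left it, along the tool's axes as they then stand; what a row does not reach is not made up. A row lasts 1/12 s, in which the tool goes at most 41.7 mm and 7.16 degrees, less where a joint would pass 70% of its speed; a pose out of reach is approached as far as the arm can. A call with a number of a shift or a turn outside -1 to 1 is refused whole. A call with a gripper value outside its range is refused whole. The fingers move at their own pace and stop on an object; "newtons" is the grip in N (left out, the last holds). Time passes only in rows, so rows that do not move let the fingers close. It gives the time, the measured TCP pose, the force and the opening at its end, in the units of the state.
- manip.get_obs(): the state, without advancing time (a new reading comes with each control period).
- manip.read_camera(name): name is "side" or "top"; returns (picture, depth): 480x640x3 uint8, red, green, blue; 480x640 float32, m along the optical axis (not along the pixel's ray), 0 where there is no reading.
- manip.camera_model(name): a dict with "vfov" (degrees; the focal length in pixels is half the picture's height over the tangent of half this angle, whatever the lens; pixels are square), "cx", "cy" (the principal point, pixels), "R" (3x3) and "t" (3): a world point X has camera coordinates R X + t. Camera axes: x right, y down, z forward; pixel columns grow to the right and rows downward; lengths in m; the calibration is good to about 2 mm. A picture is of the moment at which its call begins. camera_model takes no time and is no camera call.
- manip.finish_job(): hands the job in, once; it reports no verdict.
The state is a dict: "clock": time; "q": joint angles; "joint_vel": joint speeds; "effort": joint torques, N m; "eef_pos": TCP position; "ee_rot": TCP orientation; "ft_force": force on the tool from outside, world axes, zero at the start; "moment": the same for the moment, N m; "finger_gap": opening from 0.0 (shut) to 1.0 (fully open).
Only numpy, scipy, OpenCV 4.12 (cv2) and the standard library are available. Lean on these libraries where they do the work, as an engineer would, in place of code of your own. Each camera call takes 0.05 s, during which the arm holds its last target.

## Working session

There is one attempt and no reset: what is moved stays moved. The work goes in short steps, Python scripts to look and compute and a tool call to move; the robot and the scene stay as the last step left them, time stands still between calls to the robot, and variables do not carry over. Pictures are saved under pics/ and viewed, and the job is handed in when it is done.

Besides the shell and the picture viewer there is one more tool, called after ">>>" as name(argument=value, ...) on one line, values as JSON. carry_out: Moves the arm, as the interface text tells. Its arguments: {"type":"object","properties":{"moves":{"type":"array"},"newtons":{"type":"number"}},"required":["moves"]}

```bash
mkdir -p pics
cat > h.py <<'E'
from workcell import manip
import numpy as np, cv2
from scipy.spatial.transform import Rotation as Ro
def cam(n):
    p,d=manip.read_camera(n); return p,d,manip.camera_model(n)
def pts(d,m):
    f=240/np.tan(np.radians(m['vfov'])/2)
    v,u=np.mgrid[0:480,0:640]
    X=np.stack([(u-m['cx'])/f*d,(v-m['cy'])/f*d,d],-1)
    W=(X-np.array(m['t']))@np.array(m['R'])
    W[d==0]=np.nan
    return W
def save(p,n): cv2.imwrite('pics/'+n,p[:,:,::-1])
E
python3 - <<'E'
from h import *
for n in('top','side'):
    p,d,m=cam(n);save(p,n+'0.png');np.savez(n+'0.npz',p=p,d=d);print(n,m)
o=manip.get_obs();print(o)
E
```

```text
top {'vfov': 43.432595493669794, 'cx': 334.3108278960794, 'cy': 237.48678606431244, 'R': array([[ 0.01767005, -0.99983143, -0.00498861],
       [-0.9887882 , -0.01673453, -0.1483841 ],
       [ 0.14827561,  0.00755464, -0.98891722]]), 't': array([-0.04684582,  0.55580994,  1.16649643])}
side {'vfov': 46.96331357080122, 'cx': 308.17438132129644, 'cy': 238.7879423783906, 'R': array([[-0.95536247, -0.29531252, -0.00854838],
       [-0.17016346,  0.57368644, -0.80120426],
       [ 0.24150974, -0.76398586, -0.59832989]]), 't': array([0.50820445, 0.18246296, 1.1298595 ])}
{'clock': 0.1, 'q': array([-1.39640354e+00,  3.13379822e-01,  1.49834061e+00, -2.83396688e-06,
        1.33101789e+00, -2.23420728e-01]), 'joint_vel': array([-0.00102169, -0.002364  , -0.00106439, -0.00176778, -0.00067014,
       -0.00170409]), 'effort': array([ 2.54781939e-03, -4.02811468e+01, -2.52647996e+01,  6.95404108e-02,
        3.42009310e-02, -5.56454791e-05]), 'eef_pos': array([ 0.2033192 , -0.48375288,  0.20433332]), 'ee_rot': array([ 9.80282958e-01,  1.97598062e-01,  1.26652031e-05, -5.72696139e-04]), 'ft_force': array([-0.34915687,  0.24978309,  0.23251544]), 'moment': array([ 0.01193682, -0.00454838, -0.00277702]), 'finger_gap': 1.0013420838121683}
```

View pics/top0.png

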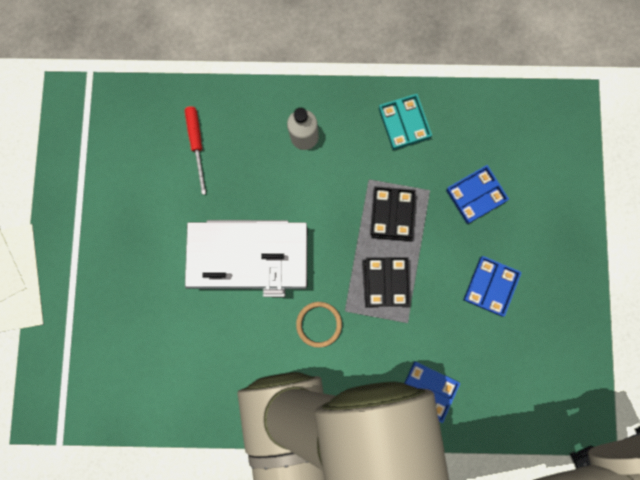

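View pics/side0.png

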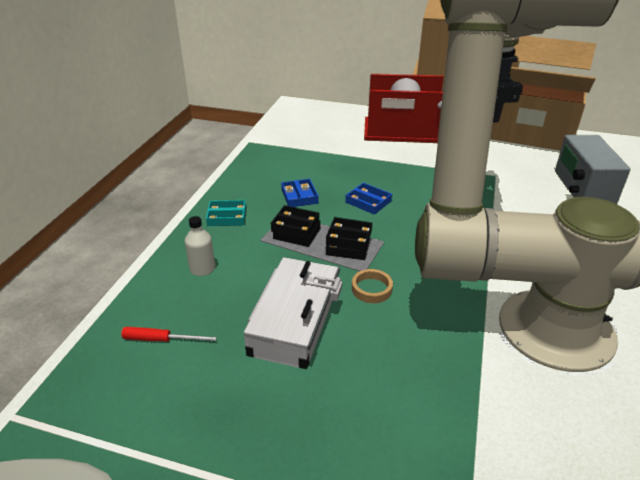

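Run:
```python
from h import *
for n in('top','side'):
    z=np.load(n+'0.npz');p,d=z['p'].astype(int),z['d'];W=pts(d,manip.camera_model(n))
    br=p.sum(-1)
    R=(W[...,0]>.2)&(W[...,0]<.75)&(W[...,1]>-.35)&(W[...,1]<.45)
    def rect(mask,l):
        mm=mask.astype(np.uint8);k,lab,st,_=cv2.connectedComponentsWithStats(mm)
        for i in range(1,k):
            if st[i,4]<60: continue
            w=W[lab==i];r=cv2.minAreaRect((w[:,:2]*1000).astype(np.float32))
            c=cv2.boxPoints(r)
            print(n,l,st[i,4],'c',np.round(r[0],1),np.round(r[1],1),round(r[2],1),'z',np.round(np.nanpercentile(w[:,2],[5,50,95])*1000,1),'mean',np.round(w.mean(0)*1000,1))
    rect(R&(abs(W[...,2]-.07)<.006)&(br>350),'lid')
    rect(R&(W[...,2]>.08)&(W[...,2]<.125)&(br<200),'bars')
    for z0 in(.030,.056): rect(R&(abs(W[...,2]-z0)<.007)&(br<150)&(W[...,1]<.05),'tray%g'%z0)
    rect(R&(abs(W[...,2]-.004)<.004)&(abs(p[...,0]-p[...,1])<12)&(br>150)&(br<450),'pad')
```

```text
top lid 7437 c [511.2 134.5] [148.  234.4] 0.9 z [65.5 69.3 73.4] mean [517.1 133.8  69.3]
top bars 93 c [509.7  78.7] [ 8.1 40.1] 0.9 z [101.  104.5 108.1] mean [509.4  78.6 104.6]
top bars 101 c [472.1 186.8] [ 8.1 39.8] 0.3 z [100.8 104.  108.5] mean [472.1 185.9 104.4]
top tray0.03 374 c [ 614.3 -131.9] [32.  84.3] 86.0 z [28.4 32.5 35.7] mean [ 613.9 -132.7   32.2]
top tray0.03 362 c [ 610.6 -177.4] [31.7 84.7] 85.4 z [28.4 32.4 35.9] mean [ 610.6 -178.1   32.3]
top tray0.03 88 c [ 561.  -153.8] [81.4  5.2] 88.1 z [24.8 29.7 36.2] mean [ 561.  -152.5   30.1]
top tray0.03 136 c [ 480.2 -171.1] [72.1 23.4] 1.4 z [29.3 32.7 36. ] mean [ 478.  -176.    32.7]
top tray0.056 309 c [ 608.9 -147.9] [33.5 94.3] 86.2 z [50.9 55.  58.6] mean [ 606.6 -152.9   54.9]
top tray0.056 94 c [ 606.4 -184.5] [25.8 95.1] 90.0 z [50.2 54.3 58.5] mean [ 605.3 -190.2   54.5]
top tray0.056 135 c [ 470.9 -160. ] [90.4 45.4] 1.6 z [51.8 55.3 59.3] mean [ 486.2 -145.9   55.2]
top tray0.056 63 c [ 459.7 -103.1] [74.5  5.9] 5.2 z [50.9 55.  58.5] mean [ 454.2 -103.7   54.9]
top pad 3319 c [ 539.3 -147.2] [128.
[... 217 characters left out ...]
 mean [511.5  86.7 103.4]
side bars 103 c [473.8 192.7] [42.3 10.6] 88.5 z [ 98.  104.4 107.9] mean [473.7 197.2 103.9]
side tray0.03 210 c [ 594.1 -126.3] [125.2  63.8] 35.5 z [24.  31.5 36.2] mean [ 597.2 -124.3   30.7]
side tray0.03 224 c [ 468.1 -100.5] [97.5 28.6] 14.3 z [23.5 29.6 36.4] mean [468.6 -99.2  30. ]
side tray0.056 433 c [ 611.7 -152.2] [93.5 97.4] 86.3 z [49.6 54.1 58.3] mean [ 611.1 -146.9   53.9]
side tray0.056 411 c [ 471.9 -141.7] [95.6 90.2] 1.6 z [49.7 54.1 57.9] mean [ 471.3 -137.7   53.8]
side pad 1372 c [ 541.6 -144.2] [131.9 280.7] 80.9 z [1.2 4.1 6.7] mean [ 519.6 -114.5    4.1]
side pad 101 c [520.8 250.8] [92.   5.8] 1.0 z [1.1 4.4 7.6] mean [522.3 250.4   4.5]
```

```bash
cat >> h.py <<'E'
from scipy.optimize import minimize
def fitrect(P,L,Wd,g):
    # fit known-size rectangle (mm) to boundary of point set: penalise points outside and hull pts inside
    h=cv2.convexHull(P.astype(np.float32))[:,0]
    # densify the hull
    D=[]
    for a,b in zip(h,np.roll(h,-1,0)):
        k=max(1,int(np.linalg.norm(b-a)/2)); D+= [a+(b-a)*t/k for t in range(k)]
    D=np.array(D)
    def c(q):
        cc,ss=np.cos(q[2]),np.sin(q[2]); r=D-q[:2]; x=abs(r[:,0]*cc+r[:,1]*ss)-L/2; y=abs(-r[:,0]*ss+r[:,1]*cc)-Wd/2
        s=np.maximum(x,y)
        return np.minimum(abs(s),8).mean()
    r=minimize(c,g,method='Nelder-Mead',options=dict(initial_simplex=[g,[g[0]+4,g[1],g[2]],[g[0],g[1]+4,g[2]],[g[0],g[1],g[2]+.08]]))
    return r.x,r.fun
E
python3 - <<'E'
from h import *
for n in('top','side'):
    z=np.load(n+'0.npz');p,d=z['p'].astype(int),z['d'];W=pts(d,manip.camera_model(n))*1000
    x,y,zz=W[...,0],W[...,1],W[...,2]; br=p.sum(-1)
    m=(abs(zz-70)<5)&(x>450)&(x<600)&(y>0)&(y<270)&(br>300)
    P=W[m][:,:2]
    print(n,'lid',*fitrect(P,122,230,[519,135,0.01]))
    for g in([610,-150,-.05],[471,-140,.03]):
        m=(zz>47)&(zz<66)&(abs(x-g[0])<62)&(abs(y-g[1])<62)
        print(n,'tray',*fitrect(W[m][:,:2],96,84,g))
    m=(zz>80)&(zz<125)&(x>440)&(x<600)&(y>0)&(y<270)&(br<250)
    for s in(y<135,y>135):
        w=W[m&s]; r=cv2.minAreaRect(w[:,:2].astype(np.float32));print(n,'bar',r,w[:,2].max())
E
```

```text
top lid [5.23900471e+02 1.34697124e+02 1.80012086e-02] 3.7247047561291384
top tray [ 6.09767571e+02 -1.53457738e+02 -7.17950986e-02] 0.35780128642785064
top tray [ 4.70694988e+02 -1.43631360e+02  3.16358549e-02] 0.4959099881207536
top bar ((509.7686767578125, 78.71900939941406), (8.161977767944336, 40.072105407714844), 1.641135811805725) 109.72139763173527
top bar ((471.4942321777344, 187.8882598876953), (8.809303283691406, 42.03725051879883), 1.598532795906067) 109.95993971811892
side lid [5.24890211e+02 1.36173692e+02 3.30020581e-03] 4.099209463885346
side tray [ 6.11585659e+02 -1.52646302e+02 -5.76332807e-02] 2.7378186888706435
side tray [ 4.72318432e+02 -1.41333711e+02  3.28398925e-02] 1.6319695102274245
side bar ((512.0403442382812, 80.91567993164062), (46.62544250488281, 10.795228004455566), 89.63362884521484) 109.11404363088292
side bar ((473.8930358886719, 192.05364990234375), (43.484561920166016, 10.631373405456543), 88.81562042236328) 109.65901223504684
```

Run:
```python
from h import *
for n in('top','side'):
    z=np.load(n+'0.npz');p,d=z['p'].astype(int),z['d'];W=pts(d,manip.camera_model(n))*1000
    x,y,zz=W[...,0],W[...,1],W[...,2]; br=p.sum(-1)
    m=(abs(zz-70)<4)&(x>400)&(x<620)&(y>0)&(y<270)&(br>300)
    for x0 in range(470,580,12):
        yy=y[m&(abs(x-x0)<4)]; print(n,'x',x0,yy.min().round(1),yy.max().round(1),end='; ')
    print()
    for y0 in range(30,246,12):
        xx=x[m&(abs(y-y0)<4)]; print(n,'y',y0,xx.min().round(1),xx.max().round(1),end='; ')
    print()
```

```text
top x 470 17.7 249.6; top x 482 18.1 249.9; top x 494 18.4 251.0; top x 506 18.6 249.4; top x 518 19.1 249.9; top x 530 19.4 250.6; top x 542 17.7 251.6; top x 554 18.1 252.3; top x 566 18.4 250.9; top x 578 18.7 249.3; 
top y 30 454.3 580.6; top y 42 454.1 580.3; top y 54 453.8 582.1; top y 66 438.2 584.0; top y 78 438.1 581.8; top y 90 437.9 583.4; top y 102 451.3 578.6; top y 114 452.7 583.1; top y 126 452.5 582.7; top y 138 452.3 584.6; top y 150 452.0 584.5; top y 162 451.9 582.0; top y 174 451.6 581.9; top y 186 451.5 581.9; top y 198 451.3 581.6; top y 210 451.1 583.5; top y 222 450.9 577.1; top y 234 450.8 577.0; 
side x 470 20.6 253.5; side x 482 21.3 252.5; side x 494 20.0 253.2; side x 506 20.0 253.9; side x 518 18.5 254.7; side x 530 18.9 254.8; side x 542 19.0 255.2; side x 554 19.3 254.7; side x 566 18.6 254.5; side x 578 19.9 254.9; 
side y 30 457.8 583.0; side y 42 457.9 581.1; side y 54 454.1 586.0; side y 66 438.7 586.2; side y 78 439.6 586.0; side y 90 439.5 586.6; side y 102 438.9 584.7; side y 114 456.9 584.0; side y 126 456.0 581.6; side y 138 456.6 580.9; side y 150 455.3 584.7; side y 162 456.1 580.2; side y 174 455.2 584.1; side y 186 455.8 585.5; side y 198 454.9 584.0; side y 210 454.3 582.5; side y 222 455.4 582.9; side y 234 454.5 579.6;
```

```bash
cat >> h.py <<'E'
def go(x,y,z,yawdeg,maxs=0.95):
    o=manip.get_obs(); p=np.array(o['eef_pos'])*1000; R=Ro.from_quat(o['ee_rot'])
    T=Ro.from_euler('z',yawdeg,degrees=True)*Ro.from_quat([1,0,0,0])
    rv=np.degrees((R.inv()*T).as_rotvec()); s=T.inv().apply(np.array([x,y,z])-p)
    n=max(1,int(np.ceil(np.linalg.norm(s)/30/maxs))); k=max(1,int(np.ceil(abs(rv).max()/6/.95)))
    f=np.array(o['ft_force'])
    print('t %.1f'%o['clock'],'at',p.round(1),'gap',round(o['finger_gap']*88,1),'F',f.round(1))
    print('turn',k,'x',(rv/6/k).round(3),'(total share',(rv/6).round(2),') shift',n,'x',(s/30/n).round(3),'(total share',(s/30).round(3),')')
E
python3 -c "
from h import *
go(511,80,180,1)"
```

```text
t 0.1 at [ 203.3 -483.8  204.3] gap 88.1 F [-0.3  0.2  0.2]
turn 4 x [-0.003 -0.     0.908] (total share [-0.01 -0.    3.63] ) shift 23 x [ 0.46  -0.809  0.035] (total share [ 10.582 -18.61    0.811] )
```

>>> carry_out(moves=[[[0, 0, 0, 0, 0, 0.908, 0], [0, 0, 0, 0, 0, 0.908, 0], [0, 0, 0, 0, 0, 0.908, 0], [0, 0, 0, 0, 0, 0.908, 0], [0.46, -0.81, 0, 0, 0, 0, 0], [0.46, -0.81, 0, 0, 0, 0, 0], [0.46, -0.81, 0, 0, 0, 0, 0], [0.46, -0.81, 0, 0, 0, 0, 0], [0.46, -0.81, 0, 0, 0, 0, 0], [0.46, -0.81, 0, 0, 0, 0, 0], [0.46, -0.81, 0, 0, 0, 0, 0], [0.46, -0.81, 0, 0, 0, 0, 0], [0.46, -0.81, 0, 0, 0, 0, 0], [0.46, -0.81, 0, 0, 0, 0, 0], [0.46, -0.81, 0, 0, 0, 0, 0], [0.46, -0.81, 0, 0, 0, 0, 0]]], newtons=40)

```text
clock: 1.43
eef_pos: [0.3642, -0.1882, 0.2047]
ee_rot: [1.0, 0.009, -0.0, -0.0]
ft_force: [0.8, -0.1, -0.3]
finger_gap: 0.995
```

```bash
python3 -c "
from h import *
go(511,80,160,1)"
```

```text
t 1.4 at [ 364.2 -188.2  204.7] gap 87.5 F [ 0.8 -0.1 -0.3]
turn 1 x [-0.002  0.002 -0.001] (total share [-0.  0. -0.] ) shift 11 x [ 0.459 -0.805  0.135] (total share [ 5.05  -8.853  1.49 ] )
```

>>> carry_out(moves=[[[0.45, -0.79, 0, 0, 0, 0, 0], [0.45, -0.79, 0, 0, 0, 0, 0], [0.45, -0.79, 0, 0, 0, 0, 0], [0.45, -0.79, 0, 0, 0, 0, 0], [0.45, -0.79, 0.1, 0, 0, 0, 0], [0.45, -0.79, 0.2, 0, 0, 0, 0], [0.45, -0.79, 0.2, 0, 0, 0, 0], [0.45, -0.79, 0.2, 0, 0, 0, 0], [0.45, -0.79, 0.2, 0, 0, 0, 0], [0.45, -0.79, 0.2, 0, 0, 0, 0], [0.4, -0.7, 0.2, 0, 0, 0, 0], [0, 0, 0, 0, 0, 0, 0], [0, 0, 0, 0, 0, 0, 0]]])

```text
clock: 2.52
eef_pos: [0.5061, 0.0716, 0.1651]
ee_rot: [1.0, 0.01, -0.001, -0.0]
ft_force: [-1.2, -0.2, 0.3]
finger_gap: 0.996
```

```bash
python3 -c "
from h import *
go(511,80,82,1)
for n in('top','side'):
    p,d,m=cam(n);save(p,n+'1.png')
"
```

```text
t 2.5 at [506.1  71.6 165.1] gap 87.6 F [-1.2 -0.2  0.3]
turn 1 x [-0.     0.015  0.018] (total share [-0.    0.02  0.02] ) shift 3 x [ 0.057 -0.092  0.924] (total share [ 0.17  -0.277  2.771] )
```

View pics/side1.png

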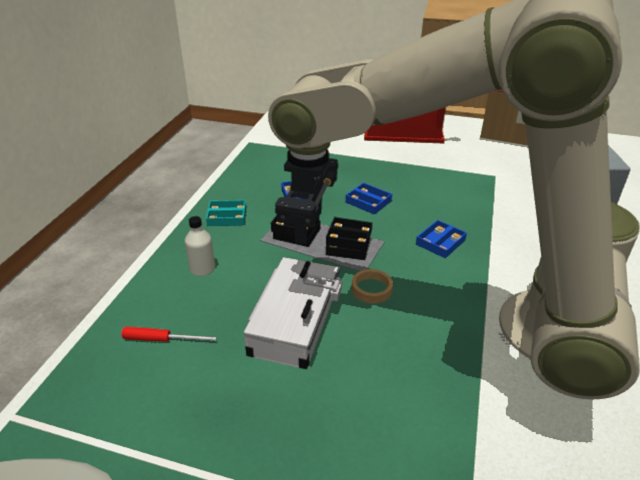

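```bash
cat >> h.py <<'E'
def proj(X,n):
    m=manip.camera_model(n); c=np.array(m['R'])@np.array(X)+np.array(m['t']); f=240/np.tan(np.radians(m['vfov'])/2)
    return f*c[0]/c[2]+m['cx'],f*c[1]/c[2]+m['cy']
E
python3 -c "
from h import *
o=manip.get_obs()
print(o['eef_pos'],proj(o['eef_pos'],'side'),proj(o['eef_pos'],'top'))
p,d,m=cam('side');save(cv2.resize(p[150:350,200:420],None,fx=3,fy=3),'s1z.png')
"
```

```text
[0.50603887 0.07038421 0.1658651 ] (np.float64(309.4564930050893), np.float64(240.71827461863634)) (np.float64(273.32448875732035), np.float64(254.06323705370195))
```

View pics/s1z.png

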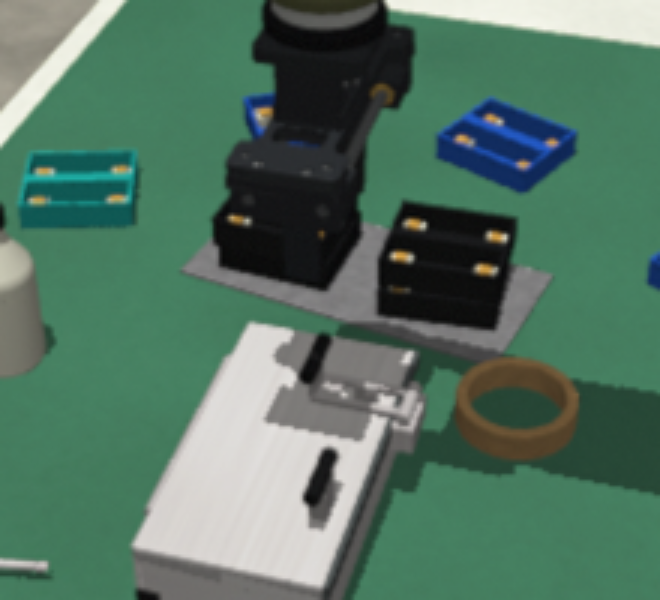

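>>> carry_out(moves=[[[0.17, -0.3, 0, 0, 0, 0, 0], [0, 0, 0.8, 0, 0, 0, 0], [0, 0, 0.8, 0, 0, 0, 0], [0, 0, 0.7, 0, 0, 0, 0], [0, 0, 0.4, 0, 0, 0, 0], [0, 0, 0, 0, 0, 0, 0], [0, 0, 0, 0, 0, 0, 0], [0, 0, 0, 0, 0, 0, 0.3], [0, 0, 0, 0, 0, 0, 0.45]]], newtons=20)

```text
clock: 3.42
eef_pos: [0.512, 0.08, 0.086]
ee_rot: [1.0, 0.009, 0.001, 0.0]
ft_force: [0.3, 0.8, 0.7]
finger_gap: 0.873
```

```bash
python3 -c "
from h import *
go(511,80,82,1)
"
```

```text
t 3.4 at [512.  80.  86.] gap 76.8 F [0.3 0.8 0.7]
turn 1 x [ 0.002 -0.02  -0.002] (total share [ 0.   -0.02 -0.  ] ) shift 1 x [-0.032 -0.001  0.134] (total share [-0.032 -0.001  0.134] )
```

>>> carry_out(moves=[[[-0.03, 0, 0.13, 0, 0, 0, 0.45], [0, 0, 0, 0, 0, 0, 0.5], [0, 0, 0, 0, 0, 0, 0.6], [0, 0, 0, 0, 0, 0, 1], [0, 0, 0, 0, 0, 0, 1], [0, 0, 0, 0, 0, 0, 1], [0, 0, 0, 0, 0, 0, 1], [0, 0, 0, 0, 0, 0, 1]]], newtons=20)

```text
clock: 4.08
eef_pos: [0.5104, 0.0801, 0.0809]
ee_rot: [1.0, 0.009, -0.0, -0.0]
ft_force: [-0.0, -0.7, -0.2]
finger_gap: 0.27
```

```bash
cat >> h.py <<'E'
def arc(pin,v0,s0,s1,n,dirn):
    # print row shifts in tool axes (yaw ~case): v0=(dx,dz) bar minus pin at joint 0; dirn=+1: rotates towards +x when growing (lid), -1 hasp
    a=np.linspace(s0,s1,n+1); c,s=np.cos(a),np.sin(a)
    X=v0[0]*c+dirn*v0[1]*s; Z=-dirn*v0[0]*s+v0[1]*c
    for i in range(n): print([round((X[i+1]-X[i])/30,2),0,round(-(Z[i+1]-Z[i])/30,2),0,0,0,1],end=', ')
    print(); print('end rel pin',X[-1],Z[-1])
E
python3 -c "
from h import *
go(511,80,82,1)
arc(None,(66,26),0,1.75,16,-1)
"
```

```text
t 4.1 at [510.4  80.1  80.9] gap 23.7 F [-0.  -0.7 -0.2]
turn 1 x [-0.     0.     0.001] (total share [-0.  0.  0.] ) shift 1 x [ 0.021  0.002 -0.035] (total share [ 0.021  0.002 -0.035] )
[np.float64(-0.11), 0, np.float64(-0.23), 0, 0, 0, 1], [np.float64(-0.13), 0, np.float64(-0.22), 0, 0, 0, 1], [np.float64(-0.16), 0, np.float64(-0.21), 0, 0, 0, 1], [np.float64(-0.18), 0, np.float64(-0.19), 0, 0, 0, 1], [np.float64(-0.2), 0, np.float64(-0.17), 0, 0, 0, 1], [np.float64(-0.21), 0, np.float64(-0.14), 0, 0, 0, 1], [np.float64(-0.23), 0, np.float64(-0.12), 0, 0, 0, 1], [np.float64(-0.24), 0, np.float64(-0.09), 0, 0, 0, 1], [np.float64(-0.25), 0, np.float64(-0.07), 0, 0, 0, 1], [np.float64(-0.26), 0, np.float64(-0.04), 0, 0, 0, 1], [np.float64(-0.26), 0, np.float64(-0.01), 0, 0, 0, 1], [np.float64(-0.26), 0, np.float64(0.02), 0, 0, 0, 1], [np.float64(-0.25), 0, np.float64(0.04), 0, 0, 0, 1], [np.float64(-0.25), 0, np.float64(0.07), 0, 0, 0, 1], [np.float64(-0.24), 0, np.float64(0.1), 0, 0, 0, 1], [np.float64(-0.23), 0, np.float64(0.12), 0, 0, 0, 1], 
end rel pin -37.34787429158884 60.30867504679304
```

```bash
python3 -c "
from h import *
p,d,m=cam('side');save(cv2.resize(p[180:360,210:410],None,fx=3,fy=3),'s2.png')
p,d,m=cam('top');save(cv2.resize(p[180:330,170:350],None,fx=3,fy=3),'t2.png')
print(manip.get_obs()['finger_gap'])
"
```

```text
0.17583014476957737
```

View pics/s2.png

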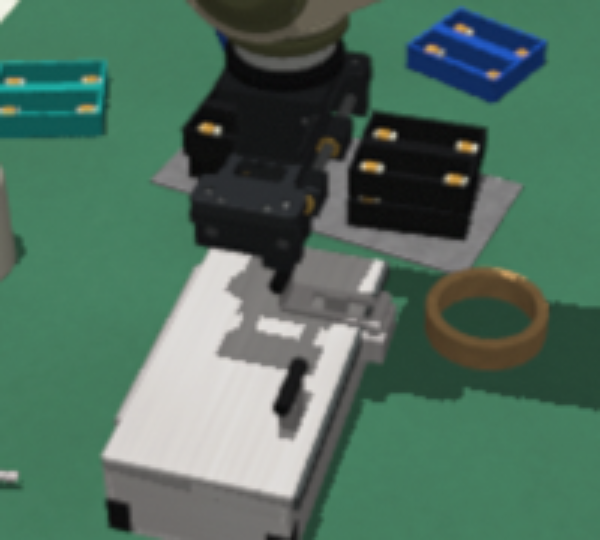

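View pics/t2.png

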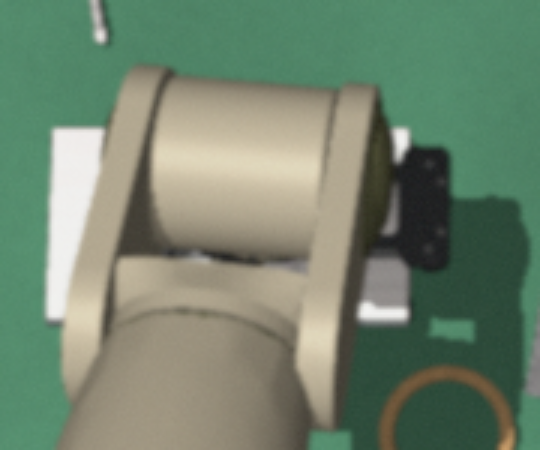

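```bash
python3 -c "
from h import *
o=manip.get_obs(); e=np.array(o['eef_pos'])
print(e,proj(e,'side'),proj(e+[0,0,.019],'side'),proj(e+[0,0,.064],'side'))
p,d,m=cam('side')
W=pts(d,m)*1000
save(cv2.resize(p[220:300,260:360],None,fx=8,fy=7,interpolation=cv2.INTER_NEAREST),'s3.png')
print(proj([.511,.080,.1],'side'),proj([.511,.058,.1],'side'),proj([.511,.102,.1],'side'))
for v in range(240,286,3): print(v,[tuple(W[v,u].round().astype(int)) for u in range(296,318,4)])
"
```

```text
[0.51036758 0.08003337 0.08092285] (np.float64(306.3829703619029), np.float64(275.83909162909436)) (np.float64(306.2857310614637), np.float64(268.78318208266654)) (np.float64(306.04744831504627), np.float64(251.4928324236031))
(np.float64(305.99565978909885), np.float64(268.68768215784786)) (np.float64(309.1509171645524), np.float64(262.18272537387674)) (np.float64(302.74532031415754), np.float64(275.3886625539999))
240 [(np.int64(509), np.int64(145), np.int64(221)), (np.int64(501), np.int64(143), np.int64(221)), (np.int64(494), np.int64(143), np.int64(222)), (np.int64(487), np.int64(140), np.int64(222)), (np.int64(487), np.int64(116), np.int64(205)), (np.int64(480), np.int64(113), np.int64(204))]
243 [(np.int64(506), np.int64(153), np.int64(220)), (np.int64(498), np.int64(153), np.int64(222)), (np.int64(492), np.int64(150), np.int64(221)), (np.int64(484), np.int64(149), np.int64(222)), (np.int64(486), np.int64(118), np.int64(199)), (np.int64(478), np.int64(118), np.int64(201))]
246 [(np.int64(502), np.int64(164), np.int64(223)), (np.int64(496), np.int64(161), np.int64(222)), (np.int
[... 3239 characters left out ...]
(492), np.int64(71), np.int64(70))]
282 [(np.int64(530), np.int64(91), np.int64(68)), (np.int64(521), np.int64(90), np.int64(70)), (np.int64(511), np.int64(94), np.int64(76)), (np.int64(503), np.int64(92), np.int64(76)), (np.int64(494), np.int64(92), np.int64(78)), (np.int64(489), np.int64(82), np.int64(71))]
285 [(np.int64(526), np.int64(102), np.int64(70)), (np.int64(519), np.int64(98), np.int64(69)), (np.int64(510), np.int64(98), np.int64(71)), (np.int64(502), np.int64(96), np.int64(71)), (np.int64(494), np.int64(95), np.int64(72)), (np.int64(-9223372036854775808), np.int64(-9223372036854775808), np.int64(-9223372036854775808))]<string>:9: RuntimeWarning: invalid value encountered in cast
```

View pics/s3.png

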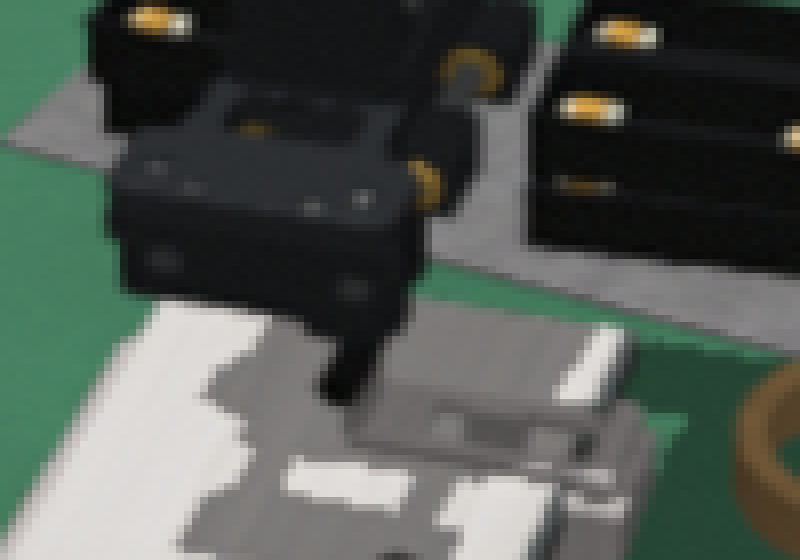

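>>> carry_out(moves=[[[0, 0, 0, 0, 0, 0, 1], [0, 0, 0, 0, 0, 0, 1]]])

```text
clock: 4.4
eef_pos: [0.5104, 0.08, 0.0809]
ee_rot: [1.0, 0.009, 0.0, -0.0]
ft_force: [-1.3, -0.1, -0.1]
finger_gap: 0.008
```

```bash
python3 -c "
from h import *
o=manip.get_obs(); print(o['finger_gap'],o['ft_force'])
for s in (-1,1):
  for z in (.081,.1,.12,.14): print(s,z,np.round(proj([.5015,.080+s*.022+.000,z],'side'),1))
p,d,m=cam('side')
save(cv2.resize(p[220:300,260:360],None,fx=8,fy=7,interpolation=cv2.INTER_NEAREST),'s4.png')
"
```

```text
0.008369472458987675 [-1.26910278 -0.12450529 -0.09834058]
-1 0.081 [313.5 270. ]
-1 0.1 [313.5 263. ]
-1 0.12 [313.5 255.5]
-1 0.14 [313.5 247.8]
1 0.081 [307.3 283.4]
1 0.1 [307.2 276.3]
1 0.12 [307.1 268.6]
1 0.14 [307.  260.8]
```

View pics/s4.png

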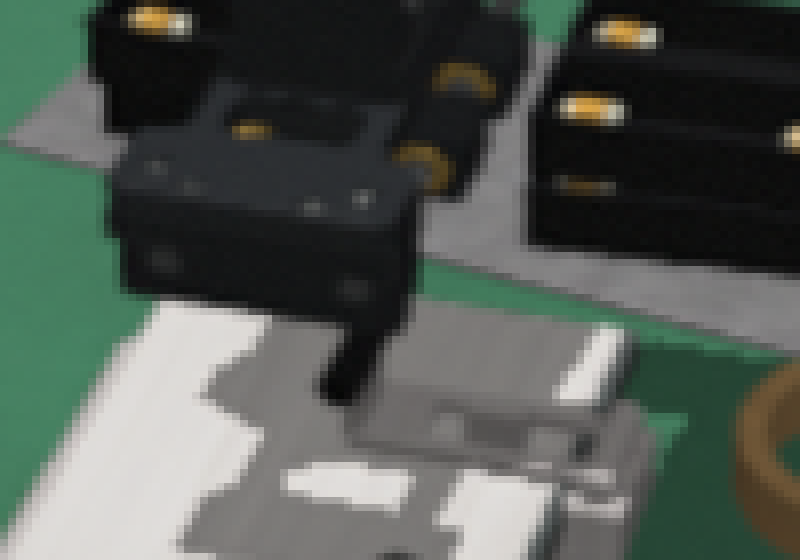

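>>> carry_out(moves=[[[0, 0, -1, 0, 0, 0, 0], [0, 0, -1, 0, 0, 0, 0], [0, 0, -1, 0, 0, 0, 0], [0, 0, -1, 0, 0, 0, 0], [0, 0, 0, 0, 0, 0, 0], [0, 0, 0, 0, 0, 0, 0], [0, 0, 0, 0, 0, 0, 0], [0, 0, 0, 0, 0, 0, 0], [0, 0, 0, 0, 0, 0, 0], [0, 0, 0, 0, 0, 0, 0]]])

```text
clock: 5.28
eef_pos: [0.5101, 0.08, 0.2001]
ee_rot: [1.0, 0.009, -0.001, -0.0]
ft_force: [0.4, 0.2, -0.6]
finger_gap: 0.739
```

```bash
python3 -c "
from h import *
o=manip.get_obs(); e=o['eef_pos'];print(e,o['finger_gap'],proj(e,'side'))
p,d,m=cam('side');np.savez('s5.npz',p=p,d=d)
c=p[150:270,240:380]
u,v=proj(e,'side')
c=cv2.resize(c,None,fx=5,fy=5,interpolation=cv2.INTER_NEAREST);cv2.circle(c,(int((u-240)*5),int((v-150)*5)),5,(255,0,0),1)
save(c,'s5.png')
"
```

```text
[0.51006217 0.08002326 0.20005283] 0.7391989334150183 (np.float64(305.8909366709396), np.float64(229.14991082885282))
```

View pics/s5.png

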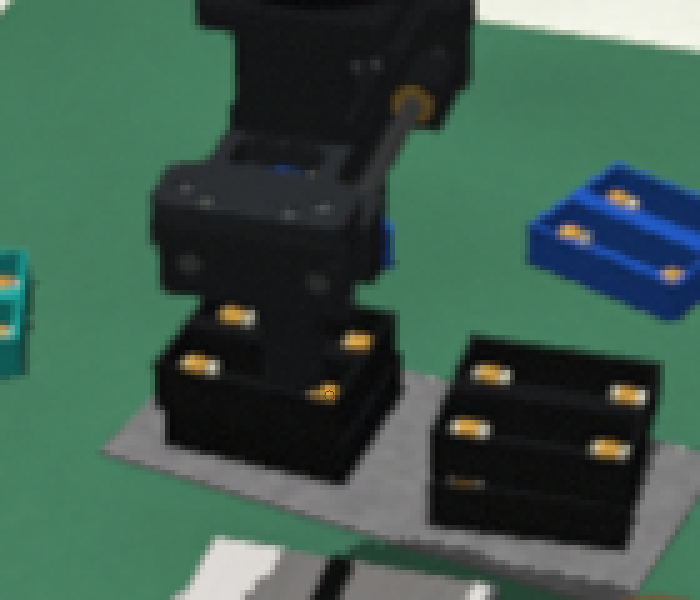

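```bash
python3 -c "
from h import *
z=np.load('s5.npz');W=pts(z['d'],manip.camera_model('side'))*1000
m=(W[...,2]>110)&(W[...,2]<330)&(abs(W[...,0]-510)<60)&(abs(W[...,1]-80)<110)
for lo in range(120,330,10):
    k=m&(W[...,2]>=lo)&(W[...,2]<lo+10); w=W[k]
    if len(w): print(lo,len(w),w.min(0).round(),w.max(0).round(), np.median(w,0).round())
"
```

```text
230 26 [500.  38. 231.] [520. 128. 239.] [505.  86. 237.]
240 59 [498.  36. 240.] [520. 129. 250.] [508. 127. 245.]
250 54 [499.  32. 250.] [519. 130. 260.] [507. 127. 255.]
260 60 [499.  32. 260.] [521. 131. 270.] [508. 129. 265.]
270 22 [499.  33. 270.] [516. 132. 280.] [509. 129. 272.]
280 12 [504.  37. 281.] [511.  42. 290.] [507.  41. 285.]
290 38 [477.  -1. 290.] [540. 167. 300.] [504. 165. 299.]
300 258 [475.  -6. 300.] [544. 169. 310.] [497. 165. 305.]
310 360 [474.  -5. 310.] [543. 170. 320.] [488. 130. 315.]
320 269 [475. -13. 320.] [544. 176. 330.] [490. 170. 324.]
```

```bash
python3 -c "
from h import *
print(manip.grasp_offset,[a for a in dir(manip) if a[0]!='_'])
p,d,m=cam('top');W=pts(d,m)*1000
mk=(W[...,2]>110)&(abs(W[...,0]-510)<60)&(abs(W[...,1]-80)<110)
for lo in range(120,420,20):
    w=W[mk&(W[...,2]>=lo)&(W[...,2]<lo+20)]
    if len(w): print(lo,len(w),w.min(0).round(),w.max(0).round())
go(511,80,82,1)
"
```

```text
0.0187 ['IKError', 'camera_model', 'finish_job', 'get_obs', 'grasp_offset', 'read_camera']
280 1 [479.  -7. 299.] [479.  -7. 299.]
300 116 [473.  -5. 301.] [538. 158. 320.]
320 642 [473. -14. 320.] [545. 149. 340.]
340 591 [474. -14. 340.] [544. 149. 345.]
360 1 [476.  65. 378.] [476.  65. 378.]
380 56 [472.  65. 381.] [479. 119. 398.]
400 11 [470.  68. 415.] [472.  88. 420.]
t 5.4 at [510.2  80.1 200.4] gap 72.7 F [-0.9 -0.4  0. ]
turn 1 x [-0.001  0.009 -0.   ] (total share [-0.    0.01 -0.  ] ) shift 5 x [0.005 0.    0.789] (total share [2.600e-02 2.000e-03 3.947e+00] )
```

>>> carry_out(moves=[[[0.03, 0, 0.9, 0, 0, 0, 0], [0, 0, 0.9, 0, 0, 0, 0], [0, 0, 0.9, 0, 0, 0, 0], [0, 0, 0.9, 0, 0, 0, 0], [0, 0, 0.6, 0, 0, 0, 0], [0, 0, 0.4, 0, 0, 0, 0.4], [0, 0, 0, 0, 0, 0, 0.4], [0, 0, 0, 0, 0, 0, 0.4], [0, 0, 0, 0, 0, 0, 0.4]]])

```text
clock: 6.13
eef_pos: [0.5118, 0.08, 0.0638]
ee_rot: [1.0, 0.009, 0.001, 0.0]
ft_force: [0.0, 0.8, 0.6]
finger_gap: 0.72
```

```bash
python3 -c "
from h import *
go(511,80,48,1)
p,d,m=cam('side')
save(cv2.resize(p[220:300,260:360],None,fx=8,fy=7,interpolation=cv2.INTER_NEAREST),'s6.png')
"
```

```text
t 6.1 at [511.8  80.   63.8] gap 63.3 F [0.  0.8 0.6]
turn 1 x [ 0.001 -0.013  0.001] (total share [ 0.   -0.01  0.  ] ) shift 1 x [-0.028  0.     0.527] (total share [-0.028  0.     0.527] )
```

View pics/s6.png

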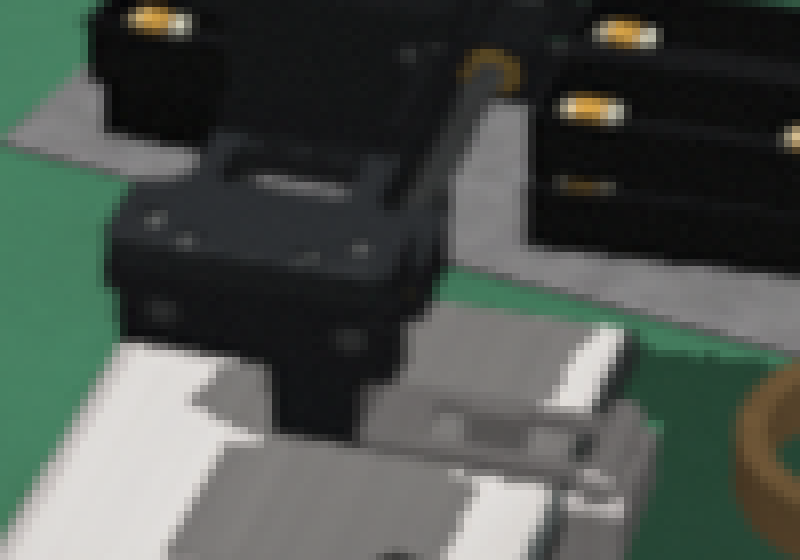

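Reported z=64 with no contact, fingertips visibly still well above the lid: the tips are about 34 mm above the reported TCP. I'll use this offset, lower on and close.

>>> carry_out(moves=[[[-0.03, 0, 0.25, 0, 0, 0, 0.4], [0, 0, 0.25, 0, 0, 0, 0.4], [0, 0, 0, 0, 0, 0, 0.45], [0, 0, 0, 0, 0, 0, 0.6], [0, 0, 0, 0, 0, 0, 1], [0, 0, 0, 0, 0, 0, 1], [0, 0, 0, 0, 0, 0, 1], [0, 0, 0, 0, 0, 0, 1], [0, 0, 0, 0, 0, 0, 1]]], newtons=20)

```text
clock: 6.93
eef_pos: [0.51, 0.0801, 0.0478]
ee_rot: [1.0, 0.009, -0.001, -0.0]
ft_force: [-3.6, -0.4, -1.6]
finger_gap: 0.494
```

```bash
python3 -c "
from h import *
go(511,80,48,1)
p,d,m=cam('side')
go(511,80,48,1)
save(cv2.resize(p[220:300,260:360],None,fx=8,fy=7,interpolation=cv2.INTER_NEAREST),'s7.png')
"
```

```text
t 6.9 at [510.   80.1  47.8] gap 43.5 F [-3.6 -0.4 -1.6]
turn 1 x [-0.001  0.01   0.001] (total share [-0.    0.01  0.  ] ) shift 1 x [ 0.035  0.003 -0.007] (total share [ 0.035  0.003 -0.007] )
t 7.0 at [510.   80.   47.8] gap 43.1 F [-3.6 -0.7 -2.4]
turn 1 x [-0.001  0.009  0.   ] (total share [-0.    0.01  0.  ] ) shift 1 x [ 0.034  0.002 -0.007] (total share [ 0.034  0.002 -0.007] )
```

View pics/s7.png

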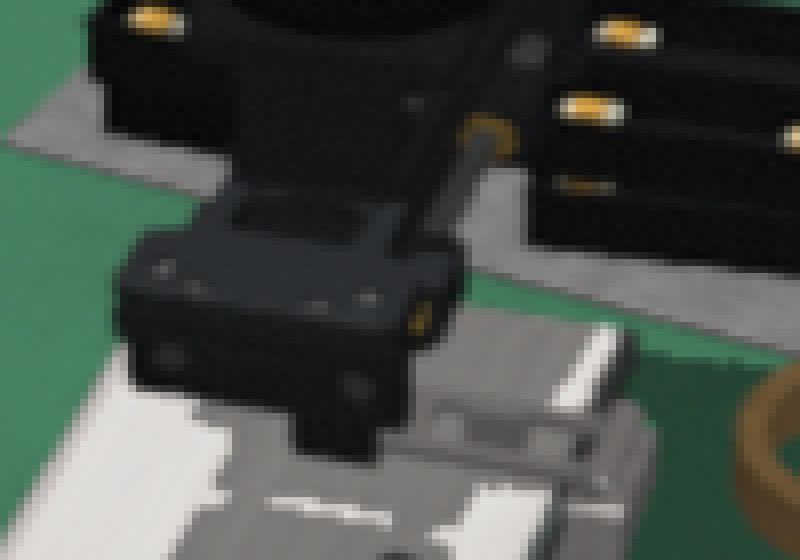

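>>> carry_out(moves=[[[-0.11, 0, -0.23, 0, 0, 0, 1], [-0.13, 0, -0.22, 0, 0, 0, 1], [-0.16, 0, -0.21, 0, 0, 0, 1], [-0.18, 0, -0.19, 0, 0, 0, 1], [-0.2, 0, -0.17, 0, 0, 0, 1], [-0.21, 0, -0.14, 0, 0, 0, 1], [-0.23, 0, -0.12, 0, 0, 0, 1], [-0.24, 0, -0.09, 0, 0, 0, 1], [-0.25, 0, -0.07, 0, 0, 0, 1], [-0.26, 0, -0.04, 0, 0, 0, 1], [-0.26, 0, -0.01, 0, 0, 0, 1], [-0.26, 0, 0.02, 0, 0, 0, 1], [-0.25, 0, 0.04, 0, 0, 0, 1], [-0.25, 0, 0.07, 0, 0, 0, 1], [-0.24, 0, 0.1, 0, 0, 0, 1], [-0.23, 0, 0.12, 0, 0, 0, 1], [0, 0, 0, 0, 0, 0, 1], [0, 0, 0, 0, 0, 0, 1]]])

```text
clock: 8.48
eef_pos: [0.4061, 0.0783, 0.0818]
ee_rot: [1.0, 0.009, -0.0, -0.0]
ft_force: [1.7, 5.3, -2.9]
finger_gap: 0.493
```

```bash
python3 -c "
from h import *
go(406.5,79,82,1)
p,d,m=cam('side')
save(cv2.resize(p[190:330,240:400],None,fx=5,fy=4,interpolation=cv2.INTER_NEAREST),'s8.png')
"
```

```text
t 8.5 at [406.1  78.3  81.8] gap 43.4 F [ 1.7  5.3 -2.9]
turn 1 x [-0.004  0.009 -0.002] (total share [-0.    0.01 -0.  ] ) shift 1 x [ 0.015 -0.022 -0.007] (total share [ 0.015 -0.022 -0.007] )
```

View pics/s8.png

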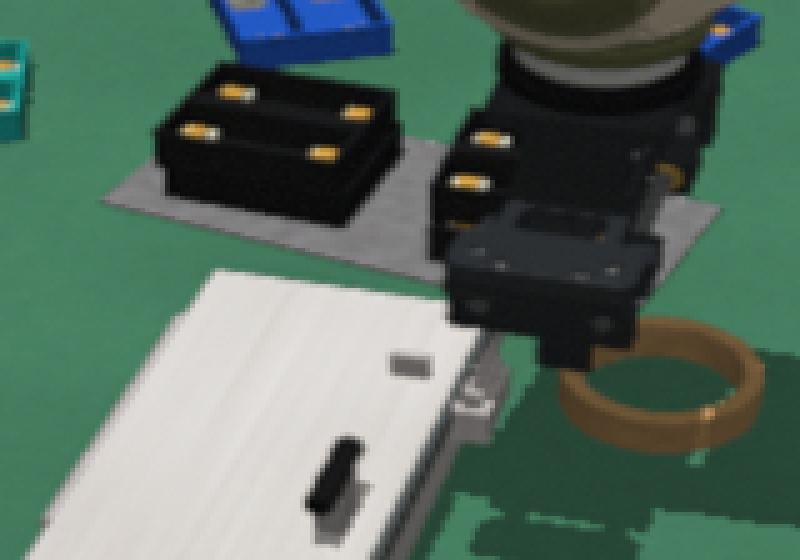

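>>> carry_out(moves=[[[0, 0, 0, 0, 0, 0, 0.3], [0, 0, 0, 0, 0, 0, 0], [0, 0, 0, 0, 0, 0, 0], [0, 0, 0, 0, 0, 0, 0], [0, 0, 0, 0, 0, 0, 0], [0, 0, -0.5, 0, 0, 0, 0], [0, 0, -0.9, 0, 0, 0, 0], [0, 0, -0.9, 0, 0, 0, 0], [0.3, -0.6, -0.5, 0, 0, 0, 0], [0.4, -0.7, 0, 0, 0, 0, 0], [0.4, -0.7, 0, 0, 0, 0, 0], [0.4, -0.6, 0, 0, 0, 0, 0], [0.4, -0.6, 0, 0, 0, 0, 0], [0.3, -0.5, 0, 0, 0, 0, 0], [0, 0, 0, 0, 0, 0, 0], [0, 0, 0, 0, 0, 0, 0]]])

```text
clock: 9.87
eef_pos: [0.4703, 0.1904, 0.1657]
ee_rot: [1.0, 0.009, -0.0, 0.0]
ft_force: [0.3, -0.4, -0.2]
finger_gap: 1.001
```

```bash
python3 -c "
from h import *
go(472.7,190,48,1)
p,d,m=cam('side')
save(cv2.resize(p[190:370,240:440],None,fx=4,fy=3,interpolation=cv2.INTER_NEAREST),'s9.png')
"
```

```text
t 9.9 at [470.3 190.4 165.7] gap 88.1 F [ 0.3 -0.4 -0.2]
turn 1 x [0.004 0.008 0.011] (total share [0.   0.01 0.01] ) shift 5 x [0.016 0.003 0.785] (total share [0.078 0.013 3.925] )
```

View pics/s9.png

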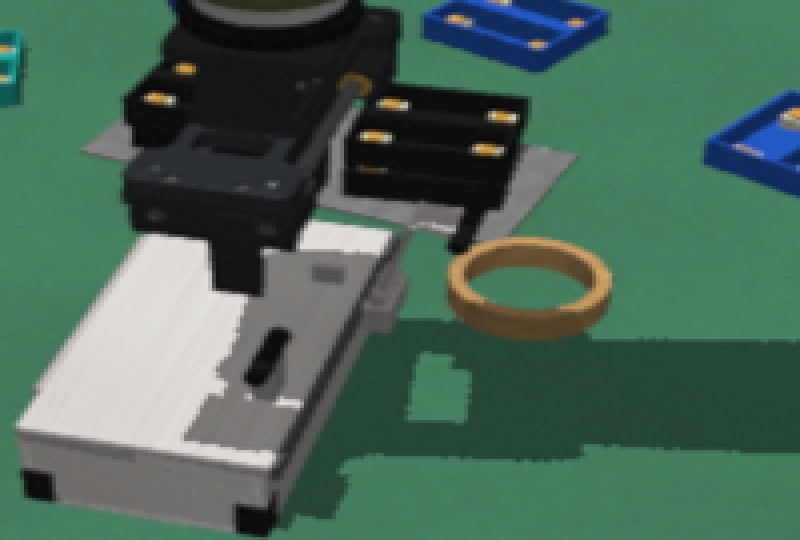

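>>> carry_out(moves=[[[0.08, 0, 0.8, 0, 0, 0, 0], [0, 0, 0.8, 0, 0, 0, 0], [0, 0, 0.8, 0, 0, 0, 0], [0, 0, 0.7, 0, 0, 0, 0], [0, 0, 0.5, 0, 0, 0, 0.3], [0, 0, 0.3, 0, 0, 0, 0.4], [0, 0, 0, 0, 0, 0, 0.4], [0, 0, 0, 0, 0, 0, 0.5], [0, 0, 0, 0, 0, 0, 1], [0, 0, 0, 0, 0, 0, 1], [0, 0, 0, 0, 0, 0, 1], [0, 0, 0, 0, 0, 0, 1], [0, 0, 0, 0, 0, 0, 1], [0, 0, 0, 0, 0, 0, 1]]], newtons=40)

```text
clock: 11.08
eef_pos: [0.4735, 0.1895, 0.0499]
ee_rot: [1.0, 0.009, 0.001, 0.001]
ft_force: [-0.2, -7.0, 3.7]
finger_gap: 0.487
```

```bash
python3 -c "
from h import *
go(472.7,190,48,1)
arc(None,(-106,38),0,1.75,30,1)
" | sed 's/np.float64//g'
```

```text
t 11.1 at [473.5 189.5  49.9] gap 42.8 F [-0.2 -7.   3.7]
turn 1 x [ 0.016 -0.01   0.004] (total share [ 0.02 -0.01  0.  ] ) shift 1 x [-0.026 -0.017  0.065] (total share [-0.026 -0.017  0.065] )
[(0.08), 0, (-0.2), 0, 0, 0, 1], [(0.09), 0, (-0.2), 0, 0, 0, 1], [(0.1), 0, (-0.19), 0, 0, 0, 1], [(0.11), 0, (-0.19), 0, 0, 0, 1], [(0.12), 0, (-0.18), 0, 0, 0, 1], [(0.14), 0, (-0.17), 0, 0, 0, 1], [(0.14), 0, (-0.16), 0, 0, 0, 1], [(0.15), 0, (-0.16), 0, 0, 0, 1], [(0.16), 0, (-0.15), 0, 0, 0, 1], [(0.17), 0, (-0.14), 0, 0, 0, 1], [(0.18), 0, (-0.13), 0, 0, 0, 1], [(0.19), 0, (-0.12), 0, 0, 0, 1], [(0.19), 0, (-0.1), 0, 0, 0, 1], [(0.2), 0, (-0.09), 0, 0, 0, 1], [(0.2), 0, (-0.08), 0, 0, 0, 1], [(0.21), 0, (-0.07), 0, 0, 0, 1], [(0.21), 0, (-0.06), 0, 0, 0, 1], [(0.21), 0, (-0.04), 0, 0, 0, 1], [(0.22), 0, (-0.03), 0, 0, 0, 1], [(0.22), 0, (-0.02), 0, 0, 0, 1], [(0.22), 0, (-0.01), 0, 0, 0, 1], [(0.22), 0, (0.01), 0, 0, 0, 1], [(0.22), 0, (0.02), 0, 0, 0, 1], [(0.22), 0, (0.03), 0, 0, 0, 1], [(0.21), 0, (0.04), 0, 0, 0, 1], [(0.21), 0, (0.06), 0, 0, 0, 1], [(0.21), 0, (0.07), 0, 0, 0, 1], [(0.2), 0, (0.08), 0, 0, 0, 1], [(0.2), 0, (0.09), 0, 0, 0, 1], [(0.19), 0, (0.1), 0, 0, 0, 1], 
end rel pin 56.285547880055766 97.52916025395662
```

>>> carry_out(moves=[[[0.08, 0, -0.2, 0, 0, 0, 1], [0.09, 0, -0.2, 0, 0, 0, 1], [0.1, 0, -0.19, 0, 0, 0, 1], [0.11, 0, -0.19, 0, 0, 0, 1], [0.12, 0, -0.18, 0, 0, 0, 1], [0.14, 0, -0.17, 0, 0, 0, 1], [0.14, 0, -0.16, 0, 0, 0, 1], [0.15, 0, -0.16, 0, 0, 0, 1], [0.16, 0, -0.15, 0, 0, 0, 1], [0.17, 0, -0.14, 0, 0, 0, 1], [0.18, 0, -0.13, 0, 0, 0, 1], [0.19, 0, -0.12, 0, 0, 0, 1], [0.19, 0, -0.1, 0, 0, 0, 1], [0.2, 0, -0.09, 0, 0, 0, 1], [0.2, 0, -0.08, 0, 0, 0, 1], [0.21, 0, -0.07, 0, 0, 0, 1], [0, 0, 0, 0, 0, 0, 1]]])

```text
clock: 12.5
eef_pos: [0.546, 0.1906, 0.1195]
ee_rot: [1.0, 0.009, -0.001, 0.001]
ft_force: [-1.9, -7.0, 3.7]
finger_gap: 0.492
```

```bash
python3 -c "
from h import *
go(550.7,191,121,1)
p,d,m=cam('side')
save(cv2.resize(p[190:370,240:440],None,fx=4,fy=3,interpolation=cv2.INTER_NEAREST),'s10.png')
"
```

```text
t 12.5 at [546.  190.6 119.5] gap 43.3 F [-1.9 -7.   3.7]
turn 1 x [ 0.018  0.014 -0.002] (total share [ 0.02  0.01 -0.  ] ) shift 1 x [ 0.158 -0.011 -0.048] (total share [ 0.158 -0.011 -0.048] )
```

View pics/s10.png

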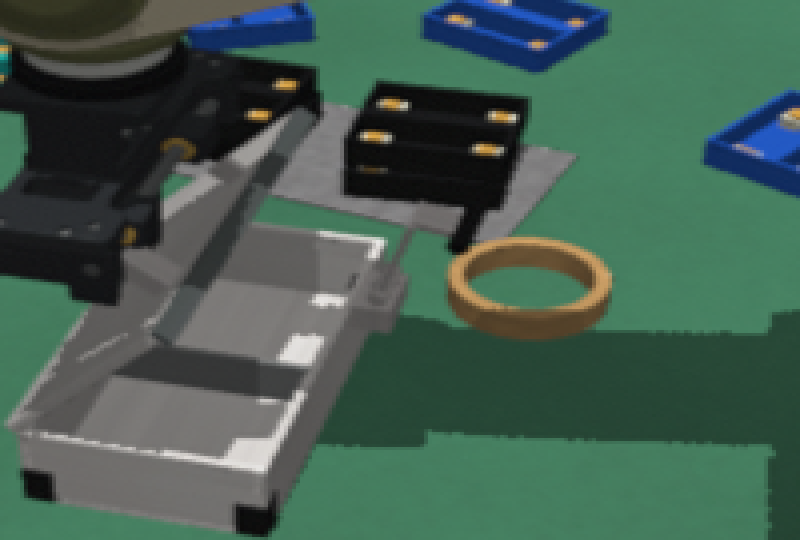

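```bash
python3 -c "
from h import *
z=np.load('top0.npz');W=pts(z['d'],manip.camera_model('top'))*1000
w=W[110:150,285:322].reshape(-1,3);w=w[(w[:,2]>40)];print(w.min(0),w.max(0))
z=np.load('side0.npz');W=pts(z['d'],manip.camera_model('side'))*1000
w=W[215:275,185:216].reshape(-1,3);w=w[(w[:,2]>30)];print(w.min(0),w.max(0))
"
```

```text
[747.769997     1.10620649  40.12669448] [804.14126811  59.25002075 147.4819317 ]
[749.42668928  15.52827165  30.5293788 ] [808.57463675  66.90331005 142.80599208]
```

Bottle is well clear at (778, 33). Continue opening.

>>> carry_out(moves=[[[0.21, 0, -0.06, 0, 0, 0, 1], [0.21, 0, -0.04, 0, 0, 0, 1], [0.22, 0, -0.03, 0, 0, 0, 1], [0.22, 0, -0.02, 0, 0, 0, 1], [0.22, 0, -0.01, 0, 0, 0, 1], [0.22, 0, 0.01, 0, 0, 0, 1], [0.22, 0, 0.02, 0, 0, 0, 1], [0.22, 0, 0.03, 0, 0, 0, 1], [0.21, 0, 0.04, 0, 0, 0, 1], [0.21, 0, 0.06, 0, 0, 0, 1], [0.21, 0, 0.07, 0, 0, 0, 1], [0.2, 0, 0.08, 0, 0, 0, 1], [0.2, 0, 0.09, 0, 0, 0, 1], [0.19, 0, 0.1, 0, 0, 0, 1], [0, 0, 0, 0, 0, 0, 1], [0, 0, 0, 0, 0, 0, 1]]])

```text
clock: 13.88
eef_pos: [0.6367, 0.192, 0.1108]
ee_rot: [1.0, 0.008, 0.003, 0.001]
ft_force: [4.7, -5.3, 4.7]
finger_gap: 0.491
```

```bash
python3 -c "
from h import *
go(636,192,107,1)
p,d,m=cam('side')
save(cv2.resize(p[190:370,200:400],None,fx=4,fy=3,interpolation=cv2.INTER_NEAREST),'s11.png')
"
```

```text
t 13.9 at [636.7 192.  110.8] gap 43.2 F [ 4.7 -5.3  4.7]
turn 1 x [ 0.014 -0.052 -0.006] (total share [ 0.01 -0.05 -0.01] ) shift 1 x [-0.023 -0.001  0.128] (total share [-0.023 -0.001  0.128] )
```

View pics/s11.png

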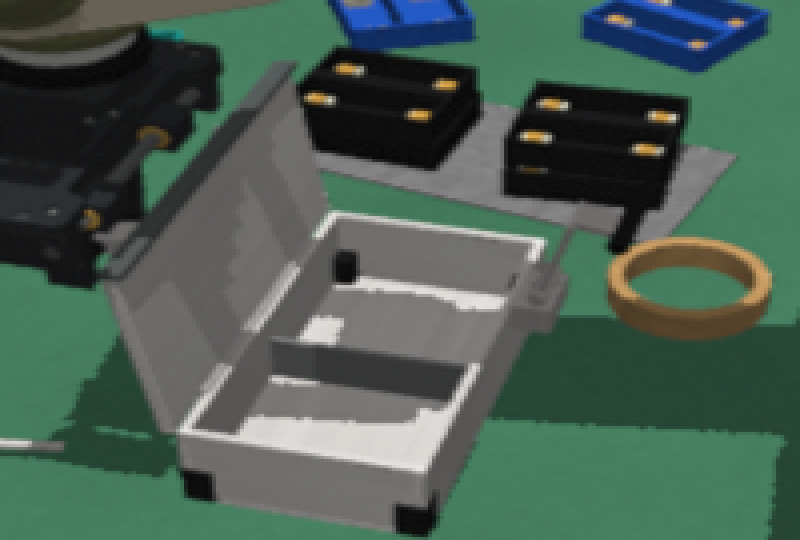

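>>> carry_out(moves=[[[0, 0, 0, 0, 0, 0, 0.3], [0, 0, 0, 0, 0, 0, 0.1], [0, 0, 0, 0, 0, 0, 0.1], [0, 0, 0, 0, 0, 0, 0.1], [0, 0, 0, 0, 0, 0, 0.1], [0, 0, -0.6, 0, 0, 0, 0.1], [0, 0, -0.9, 0, 0, 0, 0.1], [0, 0, -0.9, 0, 0, 0, 0.1], [0, 0, -0.9, 0, 0, 0, 0.1], [0, 0, 0, 0, 0, 0, 0.5], [0, 0, 0, 0, 0, 0, 0.68], [0, 0, 0, 0, 0, 0, 0.68]]])

```text
clock: 14.93
eef_pos: [0.6343, 0.1932, 0.2066]
ee_rot: [1.0, 0.009, -0.001, 0.0]
ft_force: [0.5, 0.4, -0.8]
finger_gap: 0.698
```

```bash
cat >> h.py <<'E'
def trays(tag,gs,zr=(47,66),n='side'):
    p,d,m=cam(n);save(p,tag+'.png');W=pts(d,m)*1000;x,y,zz=W[...,0],W[...,1],W[...,2]
    out=[]
    for g in gs:
        k=(zz>zr[0])&(zz<zr[1])&(abs(x-g[0])<62)&(abs(y-g[1])<62)
        if k.sum()<100: print('few',k.sum());continue
        q,e=fitrect(W[k][:,:2],96,84,g); out.append(q); print(tag,n,q.round(3),'yawdeg',round(np.degrees(q[2]),1),'err',round(e,2),'n',k.sum())
    return out
E
python3 -c "
from h import *
trays('s12',[[610,-150,-.05],[471,-140,.03]])
trays('t12',[[610,-150,-.05],[471,-140,.03]],n='top')
go(471.5,-142.5,120,1.8)
"
```

```text
s12 side [ 6.11334e+02 -1.52277e+02 -7.20000e-02] yawdeg -4.1 err 2.02 n 554
s12 side [ 4.72411e+02 -1.41543e+02  3.60000e-02] yawdeg 2.0 err 2.27 n 615
t12 top [ 6.09819e+02 -1.53424e+02 -7.10000e-02] yawdeg -4.0 err 0.25 n 651
t12 top [ 4.70496e+02 -1.43607e+02  3.50000e-02] yawdeg 2.0 err 0.46 n 647
t 15.0 at [634.2 193.2 206.2] gap 53.3 F [ 0.7 -0.5 -0. ]
turn 1 x [ 0.002  0.027 -0.133] (total share [ 0.    0.03 -0.13] ) shift 14 x [-0.412  0.787  0.205] (total share [-5.771 11.014  2.872] )
```

View pics/t12.png

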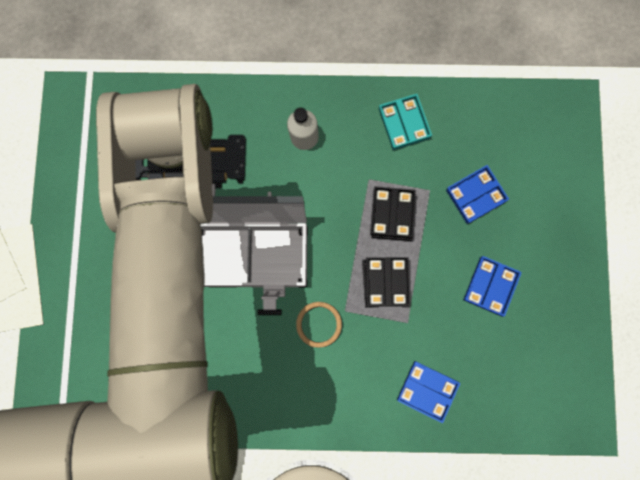

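>>> carry_out(moves=[[[-0.4, 0.79, 0, 0, 0, -0.15, 0.68], [-0.42, 0.79, 0, 0, 0, 0, 0.68], [-0.42, 0.79, 0, 0, 0, 0, 0.68], [-0.42, 0.79, 0, 0, 0, 0, 0.68], [-0.42, 0.79, 0, 0, 0, 0, 0.68], [-0.42, 0.79, 0, 0, 0, 0, 0.68], [-0.42, 0.79, 0, 0, 0, 0, 0.68], [-0.42, 0.79, 0, 0, 0, 0, 0.68], [-0.42, 0.79, 0, 0, 0, 0, 0.68], [-0.41, 0.79, 0, 0, 0, 0, 0.68], [-0.41, 0.79, 0.4, 0, 0, 0, 0.68], [-0.41, 0.79, 0.8, 0, 0, 0, 0.68], [-0.4, 0.78, 0.9, 0, 0, 0, 0.68], [-0.4, 0.76, 0.9, 0, 0, 0, 0.68], [0, 0, 0.7, 0, 0, 0, 0.68], [0, 0, 0.5, 0, 0, 0, 0.68], [0, 0, 0, 0, 0, 0, 0.68], [0, 0, 0, 0, 0, 0, 0.68]]])

```text
clock: 16.53
eef_pos: [0.4712, -0.1425, 0.0813]
ee_rot: [1.0, 0.017, -0.001, -0.001]
ft_force: [0.7, 0.4, 0.9]
finger_gap: 0.32
```

```bash
python3 -c "
from h import *
go(471.5,-142.5,4,2)
p,d,m=cam('side')
save(cv2.resize(p[150:300,230:430],None,fx=4,fy=4,interpolation=cv2.INTER_NEAREST),'s13.png')
"
```

```text
t 16.5 at [ 471.2 -142.5   81.3] gap 28.1 F [0.7 0.4 0.9]
turn 1 x [-0.011  0.017 -0.017] (total share [-0.01  0.02 -0.02] ) shift 3 x [0.003 0.    0.859] (total share [9.000e-03 1.000e-03 2.576e+00] )
```

View pics/s13.png

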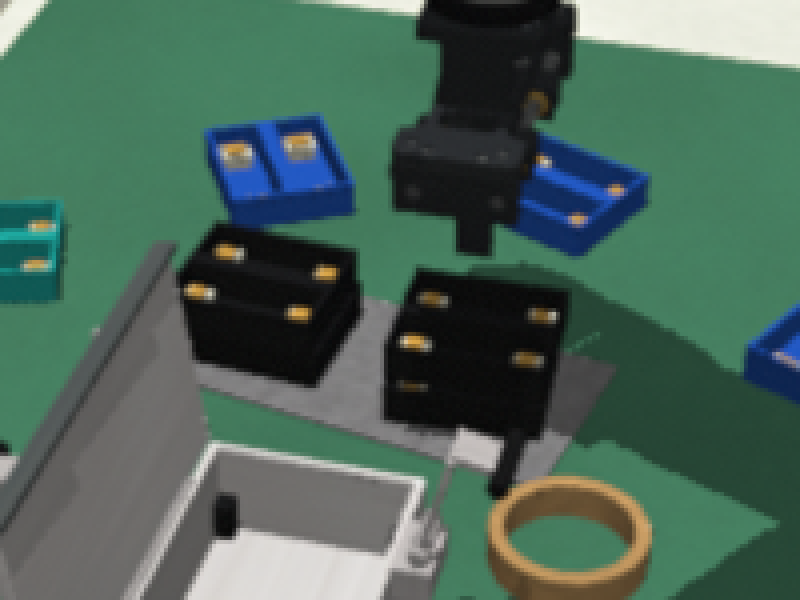

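>>> carry_out(moves=[[[0, 0, 0.8, 0, 0, 0, 0.68], [0, 0, 0.8, 0, 0, 0, 0.68], [0, 0, 0.5, 0, 0, 0, 0.68], [0, 0, 0.25, 0, 0, 0, 0.68], [0, 0, 0.2, 0, 0, 0, 0.68], [0, 0, 0, 0, 0, 0, 0.68], [0, 0, 0, 0, 0, 0, 0.68]]], newtons=40)

```text
clock: 17.17
eef_pos: [0.4723, -0.143, 0.0062]
ee_rot: [1.0, 0.017, 0.001, 0.0]
ft_force: [-0.1, -0.0, 0.2]
finger_gap: 0.325
```

```bash
python3 -c "
from h import *
go(471.5,-142.5,4,2)
p,d,m=cam('side')
save(cv2.resize(p[150:300,230:430],None,fx=4,fy=4,interpolation=cv2.INTER_NEAREST),'s14.png')
"
```

```text
t 17.2 at [ 472.3 -143.     6.2] gap 28.6 F [-0.1 -0.   0.2]
turn 1 x [ 0.007 -0.011 -0.014] (total share [ 0.01 -0.01 -0.01] ) shift 1 x [-0.025 -0.017  0.073] (total share [-0.025 -0.017  0.073] )
```

View pics/s14.png

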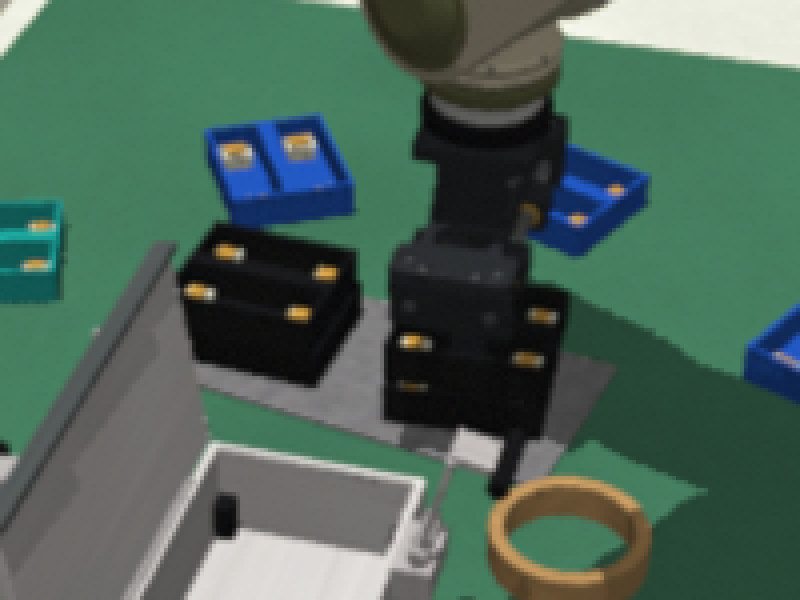

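>>> carry_out(moves=[[[0, 0, 0.07, 0, 0, 0, 0.7], [0, 0, 0, 0, 0, 0, 0.8], [0, 0, 0, 0, 0, 0, 1], [0, 0, 0, 0, 0, 0, 1], [0, 0, 0, 0, 0, 0, 1], [0, 0, 0, 0, 0, 0, 1], [0, 0, 0, 0, 0, 0, 1], [0, 0, -0.3, 0, 0, 0, 1], [0, 0, -0.5, 0, 0, 0, 1], [0, 0, 0, 0, 0, 0, 1]]], newtons=40)

```text
clock: 18.05
eef_pos: [0.4727, -0.1433, 0.0293]
ee_rot: [1.0, 0.017, 0.001, 0.001]
ft_force: [0.7, 0.7, -1.4]
finger_gap: 0.133
```

```bash
python3 -c "
from h import *
go(518,81,4,1)
p,d,m=cam('side')
save(cv2.resize(p[150:300,230:430],None,fx=4,fy=4,interpolation=cv2.INTER_NEAREST),'s15.png')
"
```

```text
t 18.1 at [ 472.7 -143.3   29.3] gap 11.7 F [ 0.7  0.7 -1.4]
turn 1 x [ 0.017 -0.028  0.151] (total share [ 0.02 -0.03  0.15] ) shift 9 x [ 0.182 -0.828  0.094] (total share [ 1.639 -7.45   0.845] )
```

View pics/s15.png

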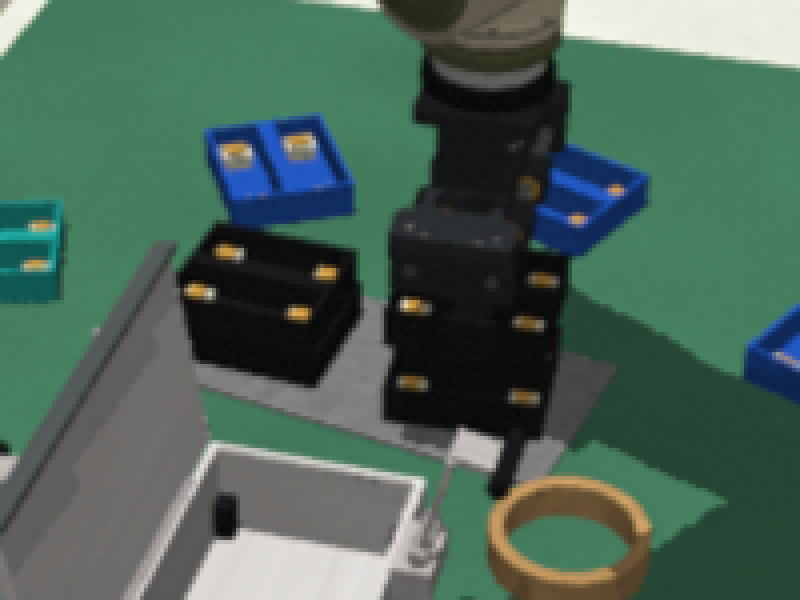

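>>> carry_out(moves=[[[0, 0, -0.8, 0, 0, 0, 1], [0, 0, -0.8, 0, 0, 0.15, 1], [0.1, -0.4, 0, 0, 0, 0, 1], [0.18, -0.75, 0, 0, 0, 0, 1], [0.18, -0.82, 0, 0, 0, 0, 1], [0.18, -0.82, 0, 0, 0, 0, 1], [0.18, -0.82, 0, 0, 0, 0, 1], [0.18, -0.82, 0, 0, 0, 0, 1], [0.18, -0.82, 0, 0, 0, 0, 1], [0.18, -0.82, 0, 0, 0, 0, 1], [0.18, -0.75, 0, 0, 0, 0, 1], [0.14, -0.56, 0, 0, 0, 0, 1], [0, 0, 0, 0, 0, 0, 1], [0, 0, 0, 0, 0, 0, 1]]])

```text
clock: 19.27
eef_pos: [0.5175, 0.0803, 0.0739]
ee_rot: [1.0, 0.01, -0.001, -0.0]
ft_force: [0.1, -0.2, -1.4]
finger_gap: 0.131
```

```bash
python3 -c "
from h import *
go(519.4,79.3,-19,1)
p,d,m=cam('side')
save(cv2.resize(p[180:340,230:430],None,fx=4,fy=3.75,interpolation=cv2.INTER_NEAREST),'s16.png')
"
```

```text
t 19.3 at [517.5  80.3  73.9] gap 11.5 F [ 0.1 -0.2 -1.4]
turn 1 x [-0.001  0.018  0.019] (total share [-0.    0.02  0.02] ) shift 4 x [0.016 0.009 0.775] (total share [0.063 0.036 3.098] )
```

View pics/s16.png

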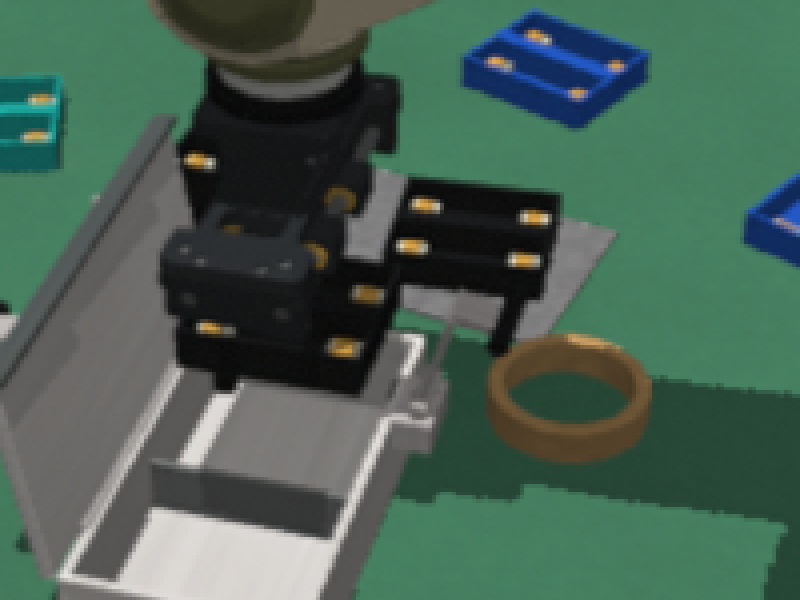

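>>> carry_out(moves=[[[0.06, 0.04, 0.4, 0, 0, 0, 1], [0, 0, 0.6, 0, 0, 0, 1], [0, 0, 0.6, 0, 0, 0, 1], [0, 0, 0.5, 0, 0, 0, 1], [0, 0, 0.4, 0, 0, 0, 1], [0, 0, 0.3, 0, 0, 0, 1], [0, 0, 0.2, 0, 0, 0, 1], [0, 0, 0, 0, 0, 0, 1], [0, 0, 0, 0, 0, 0, 1]]])

```text
clock: 20.07
eef_pos: [0.5202, 0.078, -0.0146]
ee_rot: [1.0, 0.009, 0.0, 0.0]
ft_force: [-0.8, 0.6, -1.8]
finger_gap: 0.13
```

```bash
python3 -c "
from h import *
go(519.4,79.3,-19,1)
"
```

```text
t 20.1 at [520.2  78.  -14.6] gap 11.5 F [-0.8  0.6 -1.8]
turn 1 x [ 0.    -0.002 -0.004] (total share [ 0. -0. -0.] ) shift 1 x [-0.025 -0.043  0.146] (total share [-0.025 -0.043  0.146] )
```

>>> carry_out(moves=[[[0, 0, 0.1, 0, 0, 0, 1], [0, 0, 0.06, 0, 0, 0, 1], [0, 0, 0, 0, 0, 0, 1], [0, 0, 0, 0, 0, 0, 1]]])

```text
clock: 20.4
eef_pos: [0.5201, 0.0783, -0.0194]
ee_rot: [1.0, 0.009, 0.0, 0.0]
ft_force: [-0.2, 0.7, -2.2]
finger_gap: 0.134
```

```bash
python3 -c "
from h import *
go(519.4,79.3,-20,1)
"
```

```text
t 20.4 at [520.1  78.3 -19.4] gap 11.8 F [-0.2  0.7 -2.2]
turn 1 x [ 0.    -0.003  0.001] (total share [ 0. -0.  0.] ) shift 1 x [-0.024 -0.034  0.019] (total share [-0.024 -0.034  0.019] )
```

>>> carry_out(moves=[[[0, 0, 0.05, 0, 0, 0, 1], [0, 0, 0, 0, 0, 0, 0.8], [0, 0, 0, 0, 0, 0, 0.68], [0, 0, 0, 0, 0, 0, 0.68], [0, 0, 0, 0, 0, 0, 0.68], [0, 0, -0.3, 0, 0, 0, 0.68], [0, 0, -0.9, 0, 0, 0, 0.68], [0, 0, -0.9, 0, 0, 0, 0.68], [0, 0, -0.9, 0, 0, 0, 0.68], [0, 0, -0.9, 0, 0, 0, 0.68], [0, 0, 0, 0, 0, 0, 0.68], [0, 0, 0, 0, 0, 0, 0.68]]])

```text
clock: 21.4
eef_pos: [0.5207, 0.0783, 0.0975]
ee_rot: [1.0, 0.009, 0.002, 0.0]
ft_force: [-0.4, -0.6, -0.5]
finger_gap: 0.32
```

```bash
python3 -c "
from h import *
trays('s17',[[471,-140,.03]],(22,40))
trays('s17',[[610,-150,-.07]])
trays('s17b',[[519,79,.02]],(22,42))
go(472,-142.5,60,2)
"
```

```text
s17 side [ 4.73139e+02 -1.37559e+02  7.70000e-02] yawdeg 4.4 err 2.13 n 554
few 97
s17b side [5.0847e+02 9.8261e+01 2.2000e-02] yawdeg 1.3 err 4.91 n 1566
t 21.6 at [519.4  78.3  95. ] gap 27.7 F [ 0.4 -0.6 -0.6]
turn 1 x [-0.002  0.018 -0.167] (total share [-0.    0.02 -0.17] ) shift 9 x [-0.204  0.811  0.13 ] (total share [-1.835  7.301  1.167] )
```

View pics/s17.png

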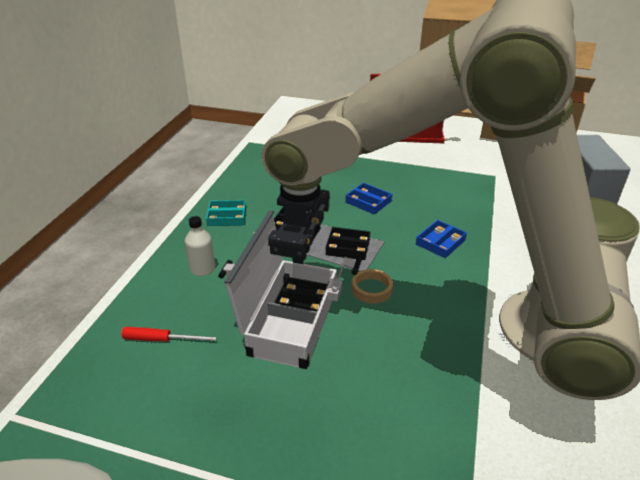

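```bash
python3 -c "
from h import *
trays('t18',[[471,-140,.03]],(24,38),n='top')
trays('t18',[[610,-150,-.07]],n='top')
trays('s18',[[471,-140,.03]],(26.5,38))
"
```

```text
t18 top [ 4.71092e+02 -1.39217e+02  7.80000e-02] yawdeg 4.5 err 0.15 n 569
t18 top [ 6.09802e+02 -1.53405e+02 -7.10000e-02] yawdeg -4.1 err 0.38 n 647
s18 side [ 4.73205e+02 -1.37828e+02  8.00000e-02] yawdeg 4.6 err 1.68 n 362
```

View pics/t18.png

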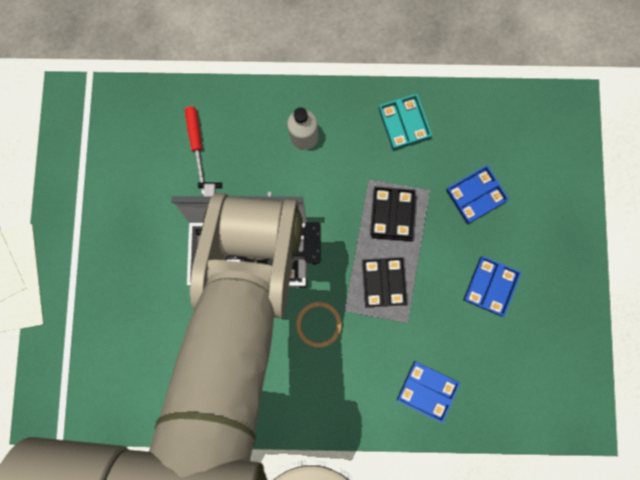

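```bash
python3 -c "
from h import *
go(472,-138.6,55,4.5)
"
```

```text
t 21.7 at [519.6  78.3  95.1] gap 27.9 F [0.4 0.3 0.7]
turn 1 x [-0.002  0.016 -0.583] (total share [-0.    0.02 -0.58] ) shift 8 x [-0.269  0.885  0.167] (total share [-2.149  7.084  1.336] )
```

>>> carry_out(moves=[[[0, 0, 0, 0, 0, -0.58, 0.68], [-0.15, 0.5, 0, 0, 0, 0, 0.68], [-0.25, 0.83, 0, 0, 0, 0, 0.68], [-0.25, 0.83, 0, 0, 0, 0, 0.68], [-0.25, 0.83, 0, 0, 0, 0, 0.68], [-0.25, 0.83, 0, 0, 0, 0, 0.68], [-0.25, 0.83, 0, 0, 0, 0, 0.68], [-0.25, 0.83, 0.2, 0, 0, 0, 0.68], [-0.25, 0.83, 0.5, 0, 0, 0, 0.68], [-0.25, 0.77, 0.6, 0, 0, 0, 0.68], [0, 0, 0.5, 0, 0, 0, 0.68], [0, 0, 0.5, 0, 0, 0, 0.68], [0, 0, 0, 0, 0, 0, 0.68], [0, 0, 0, 0, 0, 0, 0.68]]])

```text
clock: 22.87
eef_pos: [0.472, -0.1383, 0.0265]
ee_rot: [0.999, 0.039, -0.001, -0.0]
ft_force: [0.4, -0.4, 0.5]
finger_gap: 0.323
```

```bash
python3 -c "
from h import *
go(472,-138.6,-22,4.5)
"
```

```text
t 22.9 at [ 472.  -138.3   26.5] gap 28.4 F [ 0.4 -0.4  0.5]
turn 1 x [-0.01   0.014 -0.003] (total share [-0.01  0.01 -0.  ] ) shift 2 x [0.    0.006 0.808] (total share [0.    0.011 1.617] )
```

>>> carry_out(moves=[[[0, 0, 0.6, 0, 0, 0, 0.68], [0, 0, 0.5, 0, 0, 0, 0.68], [0, 0, 0.3, 0, 0, 0, 0.68], [0, 0, 0.17, 0, 0, 0, 0.68], [0, 0, 0, 0, 0, 0, 0.68], [0, 0, 0, 0, 0, 0, 0.8], [0, 0, 0, 0, 0, 0, 1], [0, 0, 0, 0, 0, 0, 1], [0, 0, 0, 0, 0, 0, 1], [0, 0, 0, 0, 0, 0, 1], [0, 0, 0, 0, 0, 0, 1]]])

```text
clock: 23.78
eef_pos: [0.4728, -0.1387, -0.0194]
ee_rot: [0.999, 0.039, 0.001, 0.0]
ft_force: [-0.6, 0.7, 7.2]
finger_gap: 0.132
```

```bash
python3 -c "
from h import *
go(519.4,79.3,60,1)
"
```

```text
t 23.8 at [ 472.8 -138.7  -19.4] gap 11.6 F [-0.6  0.7  7.2]
turn 1 x [ 0.006 -0.011  0.58 ] (total share [ 0.01 -0.01  0.58] ) shift 9 x [ 0.187 -0.804 -0.294] (total share [ 1.68  -7.239 -2.648] )
```

>>> carry_out(moves=[[[0, 0, -0.5, 0, 0, 0, 1], [0, 0, -0.8, 0, 0, 0, 1], [0, 0, -0.8, 0, 0, 0, 1], [0, 0, -0.7, 0, 0, 0.58, 1], [0.1, -0.5, 0, 0, 0, 0, 1], [0.18, -0.75, 0, 0, 0, 0, 1], [0.2, -0.8, 0, 0, 0, 0, 1], [0.2, -0.8, 0, 0, 0, 0, 1], [0.2, -0.8, 0, 0, 0, 0, 1], [0.2, -0.8, 0, 0, 0, 0, 1], [0.2, -0.8, 0, 0, 0, 0, 1], [0.2, -0.8, 0, 0, 0, 0, 1], [0.1, -0.65, 0, 0, 0, 0, 1], [0.1, -0.5, 0, 0, 0, 0, 1], [0, 0, 0, 0, 0, 0, 1], [0, 0, 0, 0, 0, 0, 1]]])

```text
clock: 25.12
eef_pos: [0.5187, 0.0786, 0.0637]
ee_rot: [1.0, 0.009, -0.0, 0.0]
ft_force: [0.6, -0.5, -1.1]
finger_gap: 0.13
```

```bash
python3 -c "
from h import *
go(519.4,79.3,5,1)
p,d,m=cam('side')
save(cv2.resize(p[180:340,230:430],None,fx=4,fy=3.75,interpolation=cv2.INTER_NEAREST),'s19.png')
"
```

```text
t 25.1 at [518.7  78.6  63.7] gap 11.4 F [ 0.6 -0.5 -1.1]
turn 1 x [0.001 0.005 0.013] (total share [0.   0.   0.01] ) shift 3 x [ 0.008 -0.007  0.652] (total share [ 0.024 -0.022  1.955] )
```

View pics/s19.png

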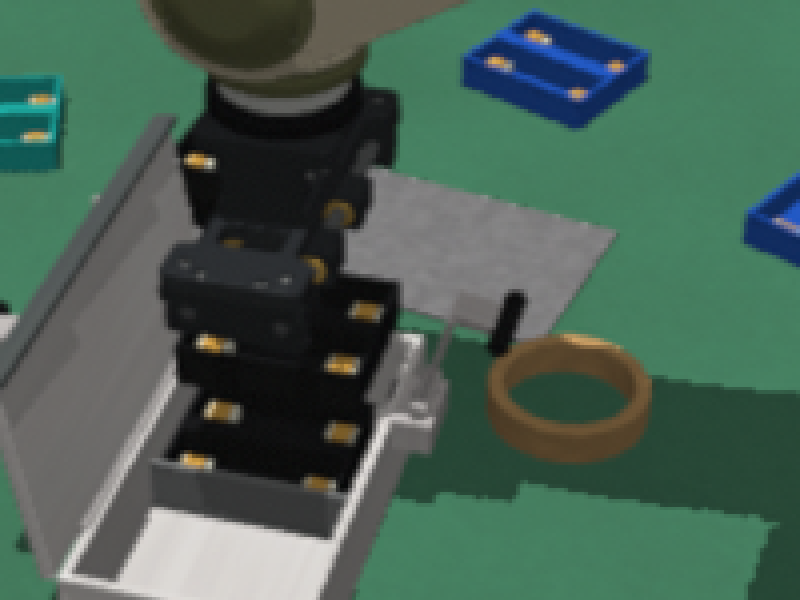

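>>> carry_out(moves=[[[0.02, -0.02, 0.4, 0, 0, 0, 1], [0, 0, 0.5, 0, 0, 0, 1], [0, 0, 0.4, 0, 0, 0, 1], [0, 0, 0.25, 0, 0, 0, 1], [0, 0, 0.15, 0, 0, 0, 1], [0, 0, 0.1, 0, 0, 0, 1], [0, 0, 0, 0, 0, 0, 1], [0, 0, 0, 0, 0, 0, 1]]])

```text
clock: 25.83
eef_pos: [0.5198, 0.0788, 0.0102]
ee_rot: [1.0, 0.009, 0.0, 0.0]
ft_force: [-0.2, 0.7, -2.0]
finger_gap: 0.136
```

```bash
python3 -c "
from h import *
go(519.4,79.3,8.5,1)
"
```

```text
t 25.8 at [519.8  78.8  10.2] gap 12.0 F [-0.2  0.7 -2. ]
turn 1 x [ 0.001 -0.006 -0.002] (total share [ 0.   -0.01 -0.  ] ) shift 1 x [-0.014 -0.018  0.057] (total share [-0.014 -0.018  0.057] )
```

Not yet touching; small steps down.

>>> carry_out(moves=[[[0, 0, 0.06, 0, 0, 0, 1], [0, 0, 0.02, 0, 0, 0, 1], [0, 0, 0, 0, 0, 0, 1], [0, 0, 0, 0, 0, 0, 1]]])

```text
clock: 26.17
eef_pos: [0.5201, 0.0789, 0.0086]
ee_rot: [1.0, 0.009, 0.001, 0.0]
ft_force: [-3.0, -0.4, 6.9]
finger_gap: 0.132
```

>>> carry_out(moves=[[[0, 0, 0, 0, 0, 0, 0.8], [0, 0, 0, 0, 0, 0, 0.68], [0, 0, 0, 0, 0, 0, 0.68], [0, 0, 0, 0, 0, 0, 0.68], [0, 0, -0.3, 0, 0, 0, 0.68], [0, 0, -0.9, 0, 0, 0, 0.68], [0, 0, -0.9, 0, 0, 0, 0.68], [0, 0, -0.9, 0, 0, 0, 0.68], [0, 0, 0, 0, 0, 0, 0.68], [0, 0, 0, 0, 0, 0, 0.68]]])

```text
clock: 27.0
eef_pos: [0.5202, 0.079, 0.099]
ee_rot: [1.0, 0.009, 0.002, 0.0]
ft_force: [-0.9, -1.2, -0.5]
finger_gap: 0.317
```

```bash
python3 -c "
from h import *
trays('t20',[[610,-150,-.07]],n='top')
trays('s20',[[610,-150,-.07]])
go(610.7,-152.9,60,-4.1)
"
```

```text
t20 top [ 6.09998e+02 -1.53424e+02 -7.30000e-02] yawdeg -4.2 err 0.31 n 677
few 96
t 27.1 at [519.   79.   96.9] gap 28.4 F [-0.4 -0.  -1. ]
turn 1 x [-0.001  0.011  0.85 ] (total share [-0.    0.01  0.85] ) shift 9 x [0.4   0.832 0.136] (total share [3.6   7.492 1.228] )
```

View pics/s20.png

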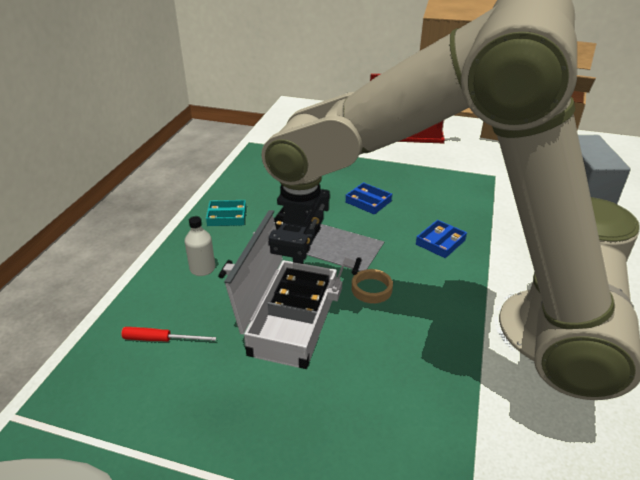

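>>> carry_out(moves=[[[0, 0.4, 0, 0, 0, 0, 0.68], [0, 0.8, 0, 0, 0, 0.85, 0.68], [0.36, 0.8, 0, 0, 0, 0, 0.68], [0.45, 0.8, 0, 0, 0, 0, 0.68], [0.45, 0.8, 0, 0, 0, 0, 0.68], [0.45, 0.8, 0, 0, 0, 0, 0.68], [0.45, 0.8, 0, 0, 0, 0, 0.68], [0.45, 0.8, 0, 0, 0, 0, 0.68], [0.45, 0.8, 0.3, 0, 0, 0, 0.68], [0.45, 0.8, 0.5, 0, 0, 0, 0.68], [0, 0.2, 0.4, 0, 0, 0, 0.68], [0, 0, 0, 0, 0, 0, 0.68], [0, 0, 0, 0, 0, 0, 0.68]]])

```text
clock: 28.18
eef_pos: [0.6099, -0.1618, 0.0602]
ee_rot: [0.999, -0.036, -0.001, -0.001]
ft_force: [0.1, 0.4, 0.6]
finger_gap: 0.321
```

```bash
python3 -c "
from h import *
go(610.7,-152.9,4,-4.1)
"
```

```text
t 28.2 at [ 609.9 -161.8   60.2] gap 28.3 F [0.1 0.4 0.6]
turn 1 x [-0.012  0.027 -0.005] (total share [-0.01  0.03 -0.01] ) shift 2 x [ 0.002 -0.148  0.937] (total share [ 0.005 -0.296  1.874] )
```

>>> carry_out(moves=[[[0, -0.3, 0.2, 0, 0, 0, 0.68], [0, 0, 0.4, 0, 0, 0, 0.68], [0, 0, 0.6, 0, 0, 0, 0.68], [0, 0, 0.4, 0, 0, 0, 0.68], [0, 0, 0.25, 0, 0, 0, 0.68], [0, 0, 0, 0, 0, 0, 0.68], [0, 0, 0, 0, 0, 0, 0.8], [0, 0, 0, 0, 0, 0, 1], [0, 0, 0, 0, 0, 0, 1], [0, 0, 0, 0, 0, 0, 1], [0, 0, 0, 0, 0, 0, 1], [0, 0, 0, 0, 0, 0, 1]]])

```text
clock: 29.18
eef_pos: [0.6122, -0.1532, 0.0068]
ee_rot: [0.999, -0.036, 0.001, 0.0]
ft_force: [-1.0, 0.5, 5.7]
finger_gap: 0.133
```

```bash
python3 -c "
from h import *
go(518.5,-60,70,1)
p,d,m=cam('side')
save(cv2.resize(p[150:340,230:430],None,fx=4,fy=3,interpolation=cv2.INTER_NEAREST),'s21.png')
"
```

```text
t 29.2 at [ 612.2 -153.2    6.8] gap 11.7 F [-1.   0.5  5.7]
turn 1 x [ 0.005 -0.014 -0.85 ] (total share [ 0.   -0.01 -0.85] ) shift 6 x [-0.511 -0.527 -0.351] (total share [-3.068 -3.162 -2.107] )
```

View pics/s21.png

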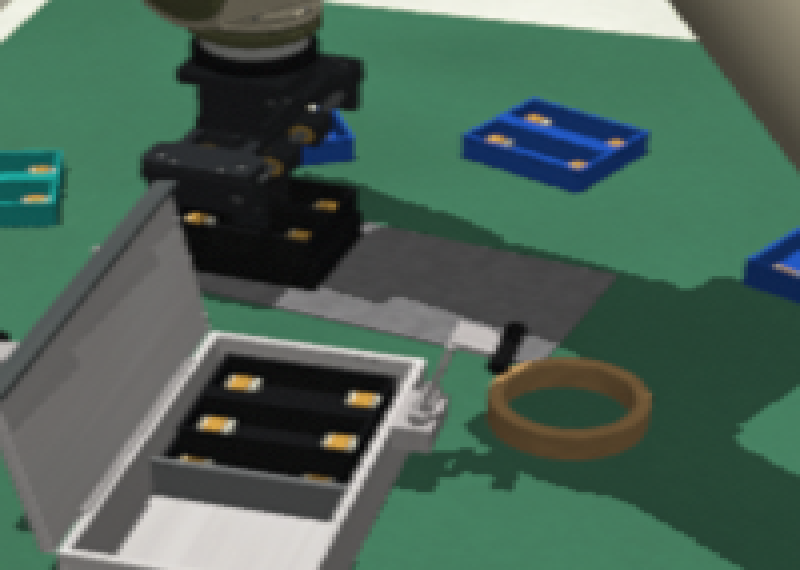

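>>> carry_out(moves=[[[0, 0, -0.4, 0, 0, 0, 1], [0, 0, -0.7, 0, 0, 0, 1], [0, 0, -0.7, 0, 0, 0, 1], [0, 0, -0.5, 0, 0, -0.85, 1], [-0.3, -0.3, 0, 0, 0, 0, 1], [-0.5, -0.5, 0, 0, 0, 0, 1], [-0.57, -0.58, 0, 0, 0, 0, 1], [-0.57, -0.58, 0, 0, 0, 0, 1], [-0.57, -0.58, 0, 0, 0, 0, 1], [-0.56, -0.62, 0, 0, 0, 0, 1], [0, -0.7, 0, 0, 0, 0, 1], [0, -0.8, 0, 0, 0, 0, 1], [0, -0.8, 0, 0, 0, 0, 1], [0, -0.8, 0, 0, 0, 0, 1], [0, -0.8, 0, 0, 0, 0, 1], [0, 0, 0, 0, 0, 0, 1]]])

```text
clock: 30.57
eef_pos: [0.5153, 0.0603, 0.0753]
ee_rot: [1.0, 0.01, -0.0, -0.0]
ft_force: [-0.7, 0.3, -2.2]
finger_gap: 0.131
```

```bash
python3 -c "
from h import *
go(517.5,191.3,70,1)
p,d,m=cam('side')
save(cv2.resize(p[150:340,230:430],None,fx=4,fy=3,interpolation=cv2.INTER_NEAREST),'s22.png')
"
```

```text
t 30.6 at [515.3  60.3  75.3] gap 11.5 F [-0.7  0.3 -2.2]
turn 1 x [-0.007  0.004  0.03 ] (total share [-0.01  0.    0.03] ) shift 5 x [ 0.03  -0.873  0.036] (total share [ 0.151 -4.365  0.178] )
```

View pics/s22.png

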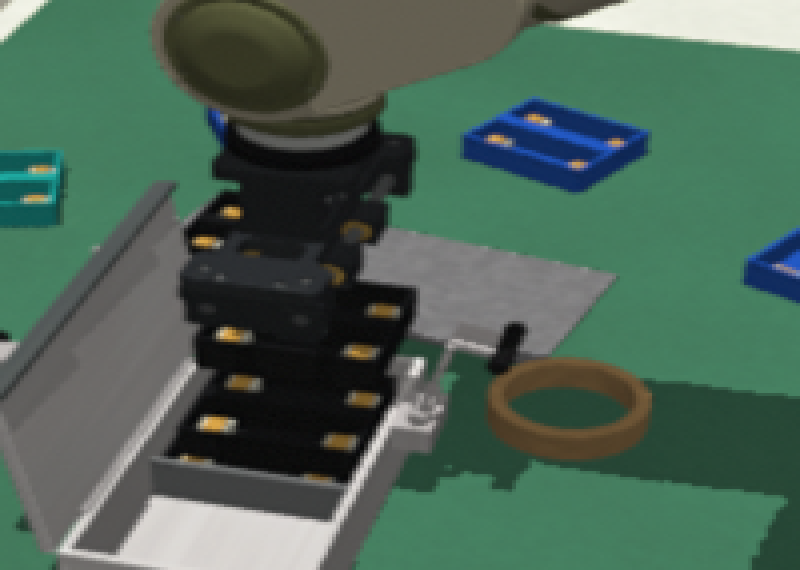

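>>> carry_out(moves=[[[0.05, -0.7, 0, 0, 0, 0, 1], [0.05, -0.8, 0, 0, 0, 0, 1], [0.03, -0.8, 0, 0, 0, 0, 1], [0, -0.8, 0, 0, 0, 0, 1], [0, -0.7, 0, 0, 0, 0, 1], [0, -0.45, 0, 0, 0, 0, 1], [0, 0, 0, 0, 0, 0, 1], [0, 0, 0, 0, 0, 0, 1], [0, 0, 0, 0, 0, 0, 1]]])

```text
clock: 31.37
eef_pos: [0.5178, 0.1835, 0.075]
ee_rot: [1.0, 0.008, -0.0, 0.0]
ft_force: [0.5, -0.1, -0.7]
finger_gap: 0.132
```

```bash
python3 -c "
from h import *
go(517.5,191.3,-16,1)
"
```

```text
t 31.4 at [517.8 183.5  75. ] gap 11.6 F [ 0.5 -0.1 -0.7]
turn 1 x [ 0.003  0.001 -0.009] (total share [ 0.    0.   -0.01] ) shift 4 x [-0.001 -0.065  0.758] (total share [-0.004 -0.261  3.033] )
```

>>> carry_out(moves=[[[0, -0.27, 0.1, 0, 0, 0, 1], [0, 0, 0.5, 0, 0, 0, 1], [0, 0, 0.6, 0, 0, 0, 1], [0, 0, 0.6, 0, 0, 0, 1], [0, 0, 0.5, 0, 0, 0, 1], [0, 0, 0.4, 0, 0, 0, 1], [0, 0, 0.25, 0, 0, 0, 1], [0, 0, 0.08, 0, 0, 0, 1], [0, 0, 0, 0, 0, 0, 1], [0, 0, 0, 0, 0, 0, 1]]])

```text
clock: 32.2
eef_pos: [0.5179, 0.1928, -0.0154]
ee_rot: [1.0, 0.009, 0.001, -0.0]
ft_force: [0.3, -0.4, -2.0]
finger_gap: 0.13
```

```bash
python3 -c "
from h import *
go(517.5,191.3,-17,1)
"
```

```text
t 32.2 at [517.9 192.8 -15.4] gap 11.4 F [ 0.3 -0.4 -2. ]
turn 1 x [-0.001 -0.01  -0.001] (total share [-0.   -0.01 -0.  ] ) shift 1 x [-0.014  0.049  0.054] (total share [-0.014  0.049  0.054] )
```

>>> carry_out(moves=[[[0, 0, 0.06, 0, 0, 0, 1], [0, 0, 0.03, 0, 0, 0, 1], [0, 0, 0, 0, 0, 0, 1], [0, 0, 0, 0, 0, 0, 0.8], [0, 0, 0, 0, 0, 0, 0.68], [0, 0, 0, 0, 0, 0, 0.68], [0, 0, 0, 0, 0, 0, 0.68], [0, 0, -0.3, 0, 0, 0, 0.68], [0, 0, -0.9, 0, 0, 0, 0.68], [0, 0, -0.9, 0, 0, 0, 0.68], [0, 0, -0.9, 0, 0, 0, 0.68], [0, 0, -0.8, 0, 0, 0, 0.68], [0, 0, 0, 0, 0, 0, 0.68], [0, 0, 0, 0, 0, 0, 0.68]]])

```text
clock: 33.37
eef_pos: [0.518, 0.1928, 0.0967]
ee_rot: [1.0, 0.009, 0.001, -0.0]
ft_force: [-0.3, 1.1, -1.2]
finger_gap: 0.32
```

```bash
python3 -c "
from h import *
trays('t23',[[608,-151,-.07]],(24,38),n='top')
trays('s23',[[608,-151,-.07]],(24,38))
"
```

```text
t23 top [ 6.07324e+02 -1.57214e+02 -7.10000e-02] yawdeg -4.0 err 0.4 n 557
few 64
```

View pics/s23.png

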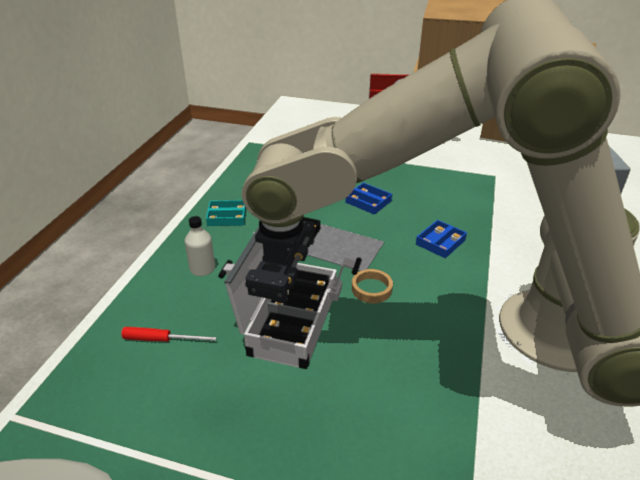

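View pics/t23.png

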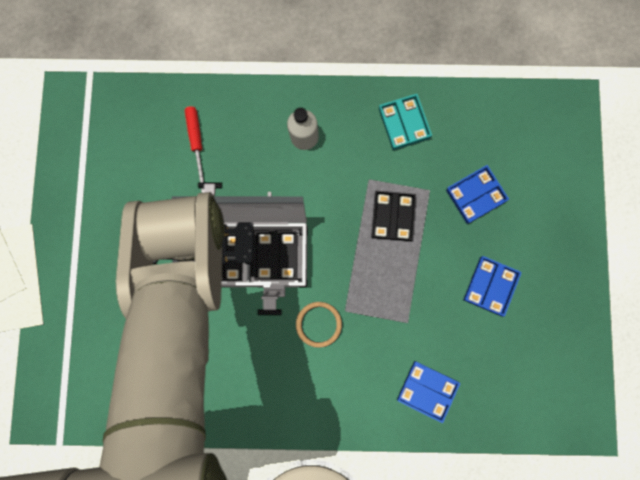

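>>> carry_out(moves=[[[0, 0.5, 0, 0, 0, 0, 0.68], [0, 0.9, 0, 0, 0, 0, 0.68], [0, 0.9, 0, 0, 0, 0, 0.68], [0, 0.9, 0, 0, 0, 0, 0.68], [0, 0.9, 0, 0, 0, 0, 0.68], [0, 0.9, 0, 0, 0, 0, 0.68], [0, 0.9, 0, 0, 0, 0, 0.68], [0, 0.9, 0, 0, 0, 0, 0.68], [0, 0.8, 0, 0, 0, 0.83, 0.68], [0.4, 0.7, 0, 0, 0, 0, 0.68], [0.7, 0.6, 0, 0, 0, 0, 0.68], [0.7, 0.6, 0, 0, 0, 0, 0.68], [0.7, 0.6, 0.2, 0, 0, 0, 0.68], [0.5, 0.5, 0.5, 0, 0, 0, 0.68], [0, 0, 0.5, 0, 0, 0, 0.68], [0, 0, 0, 0, 0, 0, 0.68], [0, 0, 0, 0, 0, 0, 0.68]]])

```text
clock: 34.88
eef_pos: [0.6039, -0.1308, 0.0578]
ee_rot: [0.999, -0.035, -0.002, -0.001]
ft_force: [0.3, -0.4, 1.0]
finger_gap: 0.321
```

```bash
python3 -c "
from h import *
go(608.2,-156.6,-21,-4)
trays('s24',[[608,-156,-.07]],(24,38))
"
```

```text
t 34.9 at [ 603.9 -130.8   57.8] gap 28.3 F [ 0.3 -0.4  1. ]
turn 1 x [-0.012  0.033  0.003] (total share [-0.01  0.03  0.  ] ) shift 3 x [0.067 0.283 0.876] (total share [0.202 0.849 2.627] )
s24 side [ 6.08593e+02 -1.54981e+02 -7.30000e-02] yawdeg -4.2 err 1.62 n 398
```

View pics/s24.png

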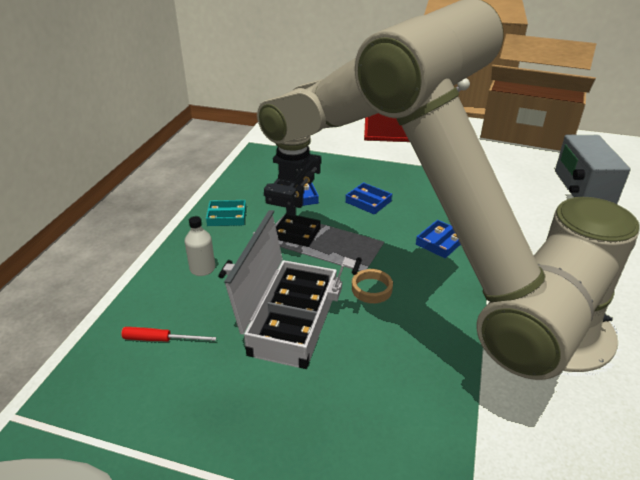

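>>> carry_out(moves=[[[0.1, 0.4, 0, 0, 0, 0, 0.68], [0.1, 0.44, 0.2, 0, 0, 0, 0.68], [0, 0, 0.6, 0, 0, 0, 0.68], [0, 0, 0.7, 0, 0, 0, 0.68], [0, 0, 0.5, 0, 0, 0, 0.68], [0, 0, 0.35, 0, 0, 0, 0.68], [0, 0, 0.2, 0, 0, 0, 0.68], [0, 0, 0, 0, 0, 0, 0.68], [0, 0, 0, 0, 0, 0, 0.68]]])

```text
clock: 35.68
eef_pos: [0.6096, -0.1573, -0.0166]
ee_rot: [0.999, -0.035, 0.0, 0.0]
ft_force: [0.1, 0.2, 0.2]
finger_gap: 0.319
```

```bash
python3 -c "
from h import *
go(608.2,-156.4,-20,-4)
"
```

```text
t 35.7 at [ 609.6 -157.3  -16.6] gap 28.1 F [0.1 0.2 0.2]
turn 1 x [ 0.004 -0.009  0.002] (total share [ 0.   -0.01  0.  ] ) shift 1 x [-0.048 -0.025  0.115] (total share [-0.048 -0.025  0.115] )
```

Then close, lift, and carry via the same route to the left well.

>>> carry_out(moves=[[[-0.04, -0.02, 0.09, 0, 0, 0, 0.7], [0, 0, 0, 0, 0, 0, 0.8], [0, 0, 0, 0, 0, 0, 1], [0, 0, 0, 0, 0, 0, 1], [0, 0, 0, 0, 0, 0, 1], [0, 0, 0, 0, 0, 0, 1], [0, 0, 0, 0, 0, 0, 1], [0, 0, -0.4, 0, 0, 0, 1], [0, 0, -0.7, 0, 0, 0, 1], [0, 0, -0.8, 0, 0, 0, 1], [0, 0, -0.8, 0, 0, 0, 1], [0, 0, -0.4, 0, 0, -0.83, 1], [0, 0, 0, 0, 0, 0, 1], [0, 0, 0, 0, 0, 0, 1]]])

```text
clock: 36.85
eef_pos: [0.608, -0.1561, 0.0734]
ee_rot: [1.0, 0.008, 0.0, 0.0]
ft_force: [-0.2, -0.1, -2.0]
finger_gap: 0.131
```

```bash
python3 -c "
from h import *
go(514.5,-60,74,1)
"
```

```text
t 36.9 at [ 608.  -156.1   73.4] gap 11.5 F [-0.2 -0.1 -2. ]
turn 1 x [ 0.002 -0.004 -0.019] (total share [ 0.   -0.   -0.02] ) shift 5 x [-0.612 -0.651 -0.004] (total share [-3.06  -3.257 -0.02 ] )
```

>>> carry_out(moves=[[[-0.3, -0.3, 0, 0, 0, 0, 1], [-0.5, -0.5, 0, 0, 0, 0, 1], [-0.57, -0.58, 0, 0, 0, 0, 1], [-0.57, -0.58, 0, 0, 0, 0, 1], [-0.57, -0.58, 0, 0, 0, 0, 1], [-0.45, -0.7, 0, 0, 0, 0, 1], [0, -0.8, 0, 0, 0, 0, 1], [0, -0.85, 0, 0, 0, 0, 1], [0, -0.85, 0, 0, 0, 0, 1], [0, -0.85, 0, 0, 0, 0, 1], [0, -0.85, 0, 0, 0, 0, 1], [0, -0.85, 0, 0, 0, 0, 1], [0, -0.85, 0, 0, 0, 0, 1], [0, -0.85, 0, 0, 0, 0, 1], [0, -0.85, 0, 0, 0, 0, 1], [0, -0.75, 0, 0, 0, 0, 1], [0, 0, 0, 0, 0, 0, 1], [0, 0, 0, 0, 0, 0, 1], [0, 0, 0, 0, 0, 0, 1]]])

```text
clock: 38.43
eef_pos: [0.5127, 0.1894, 0.0722]
ee_rot: [1.0, 0.008, -0.001, 0.0]
ft_force: [-0.6, -0.5, -1.4]
finger_gap: 0.133
```

```bash
python3 -c "
from h import *
go(517.5,191.3,10,1)
p,d,m=cam('side')
save(cv2.resize(p[180:380,200:400],None,fx=4,fy=3,interpolation=cv2.INTER_NEAREST),'s25.png')
"
```

```text
t 38.4 at [512.7 189.4  72.2] gap 11.7 F [-0.6 -0.5 -1.4]
turn 1 x [ 0.004  0.017 -0.012] (total share [ 0.    0.02 -0.01] ) shift 3 x [ 0.054 -0.021  0.691] (total share [ 0.162 -0.062  2.074] )
```

View pics/s25.png

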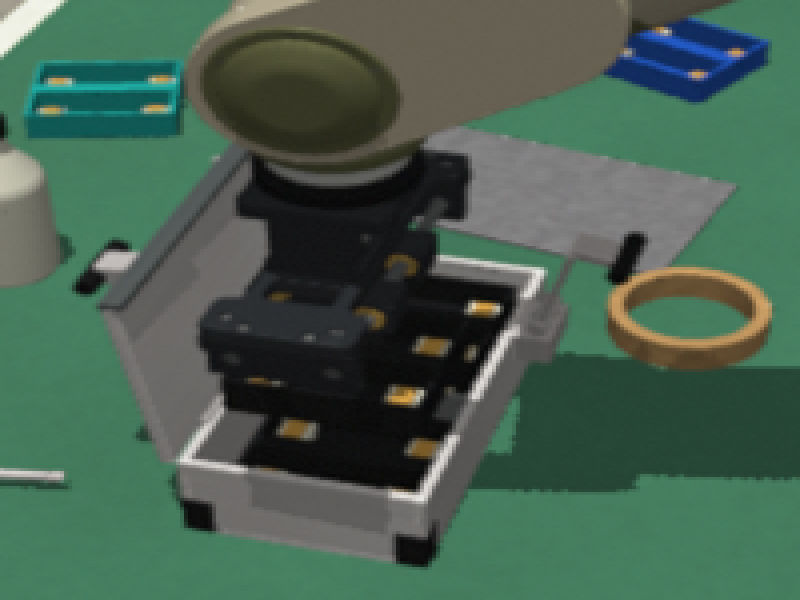

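>>> carry_out(moves=[[[0.16, -0.06, 0.1, 0, 0, 0, 1], [0, 0, 0.4, 0, 0, 0, 1], [0, 0, 0.5, 0, 0, 0, 1], [0, 0, 0.4, 0, 0, 0, 1], [0, 0, 0.3, 0, 0, 0, 1], [0, 0, 0.2, 0, 0, 0, 1], [0, 0, 0.13, 0, 0, 0, 1], [0, 0, 0, 0, 0, 0, 1], [0, 0, 0, 0, 0, 0, 1]]])

```text
clock: 39.23
eef_pos: [0.5182, 0.1918, 0.0125]
ee_rot: [1.0, 0.009, 0.0, -0.0]
ft_force: [0.0, 1.0, -1.3]
finger_gap: 0.127
```

```bash
python3 -c "
from h import *
go(517.5,191.3,8.5,1)
"
```

```text
t 39.2 at [518.2 191.8  12.5] gap 11.2 F [ 0.   1.  -1.3]
turn 1 x [-0.    -0.005 -0.002] (total share [-0. -0. -0.] ) shift 1 x [-0.025  0.015  0.134] (total share [-0.025  0.015  0.134] )
```

>>> carry_out(moves=[[[0, 0, 0.08, 0, 0, 0, 1], [0, 0, 0.05, 0, 0, 0, 1], [0, 0, 0, 0, 0, 0, 1], [0, 0, 0, 0, 0, 0, 1]]])

```text
clock: 39.57
eef_pos: [0.5182, 0.1919, 0.0086]
ee_rot: [1.0, 0.009, 0.0, -0.0]
ft_force: [-0.1, -0.4, -0.5]
finger_gap: 0.13
```

>>> carry_out(moves=[[[0, 0, 0.02, 0, 0, 0, 0.8], [0, 0, 0, 0, 0, 0, 0.68], [0, 0, 0, 0, 0, 0, 0.68], [0, 0, 0, 0, 0, 0, 0.68], [0, 0, -0.3, 0, 0, 0, 0.68], [0, 0, -0.9, 0, 0, 0, 0.68], [0, 0, -0.9, 0, 0, 0, 0.68], [0, 0, -0.9, 0, 0, 0, 0.68], [0, 0, -0.9, 0, 0, 0, 0.68], [0, 0, -0.9, 0, 0, 0, 0.68], [0, 0, -0.9, 0, 0, 0, 0.5], [0, 0, -0.8, 0, 0, 0, 0.2], [0, 0, 0, 0, 0, 0, 0.1], [0, 0, 0, 0, 0, 0, 0.1], [0, 0, 0, 0, 0, 0, 0.1]]])

```text
clock: 40.82
eef_pos: [0.5175, 0.1918, 0.2021]
ee_rot: [1.0, 0.009, -0.001, 0.0]
ft_force: [0.6, -0.5, -1.1]
finger_gap: 0.671
```

```bash
python3 -c "
from h import *
go(636.7,192,111,1)
p,d,m=cam('side')
save(cv2.resize(p[180:380,200:400],None,fx=4,fy=3,interpolation=cv2.INTER_NEAREST),'s26.png')
W=pts(d,m)*1000
# tray top heights in the wells
for c in((519.4,79.3),(517.5,191.3)):
    w=W[(abs(W[...,0]-c[0])<40)&(abs(W[...,1]-c[1])<48)&(p.sum(-1)<110)]; z=w[:,2]; print(np.percentile(z,[50,90,95,99]).round(1), z.size)
    for sx in(-1,1):
        for sy in(-1,1):
            k=w[((w[:,0]-c[0])*sx>15)&((w[:,1]-c[1])*sy>10)]; print(sx,sy,np.percentile(k[:,2],95).round(1) if len(k) else None,end=' ')
    print()
"
```

```text
t 40.8 at [517.5 191.8 202.1] gap 59.0 F [ 0.6 -0.5 -1.1]
turn 1 x [ 0.001  0.012 -0.   ] (total share [ 0.    0.01 -0.  ] ) shift 6 x [0.662 0.01  0.506] (total share [3.974 0.061 3.037] )
[ 49.2 320.9 341.9 343.5] 1346
-1 -1 57.0 -1 1 343.3 1 -1 55.9 1 1 56.0 
[342.  394.9 398.7 401. ] 3086
-1 -1 346.4 -1 1 399.5 1 -1 57.9 1 1 399.8
```

View pics/s26.png

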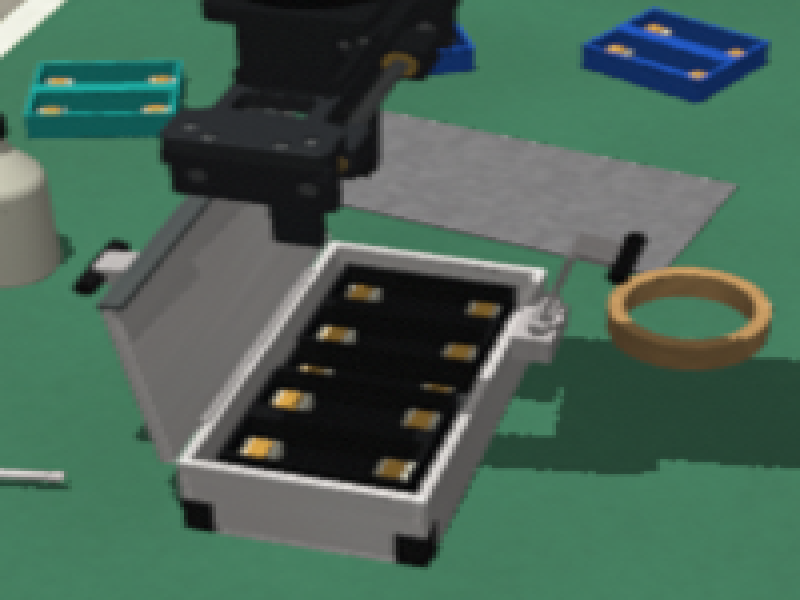

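>>> carry_out(moves=[[[0.4, 0, 0, 0, 0, 0, 0.1], [0.7, 0, 0, 0, 0, 0, 0.1], [0.8, 0, 0, 0, 0, 0, 0.1], [0.8, 0, 0, 0, 0, 0, 0.1], [0.7, 0, 0, 0, 0, 0, 0.1], [0.55, 0.06, 0, 0, 0, 0, 0.1], [0, 0, 0, 0, 0, 0, 0.1], [0, 0, 0, 0, 0, 0, 0.1]]])

```text
clock: 41.53
eef_pos: [0.6361, 0.1919, 0.2009]
ee_rot: [1.0, 0.009, -0.001, 0.0]
ft_force: [-0.4, -0.4, -0.0]
finger_gap: 0.901
```

```bash
python3 -c "
from h import *
go(636.7,192,111,1)
arc(None,(-106,38),1.75,0,30,1)
p,d,m=cam('side')
save(cv2.resize(p[180:380,200:400],None,fx=4,fy=3,interpolation=cv2.INTER_NEAREST),'s27.png')
"|sed 's/np.float64//g'
```

```text
t 41.5 at [636.1 191.9 200.9] gap 79.3 F [-0.4 -0.4 -0. ]
turn 1 x [ 0.002  0.027 -0.004] (total share [ 0.    0.03 -0.  ] ) shift 4 x [ 0.005 -0.001  0.749] (total share [ 2.000e-02 -2.000e-03  2.998e+00] )
[(-0.19), 0, (-0.1), 0, 0, 0, 1], [(-0.2), 0, (-0.09), 0, 0, 0, 1], [(-0.2), 0, (-0.08), 0, 0, 0, 1], [(-0.21), 0, (-0.07), 0, 0, 0, 1], [(-0.21), 0, (-0.06), 0, 0, 0, 1], [(-0.21), 0, (-0.04), 0, 0, 0, 1], [(-0.22), 0, (-0.03), 0, 0, 0, 1], [(-0.22), 0, (-0.02), 0, 0, 0, 1], [(-0.22), 0, (-0.01), 0, 0, 0, 1], [(-0.22), 0, (0.01), 0, 0, 0, 1], [(-0.22), 0, (0.02), 0, 0, 0, 1], [(-0.22), 0, (0.03), 0, 0, 0, 1], [(-0.21), 0, (0.04), 0, 0, 0, 1], [(-0.21), 0, (0.06), 0, 0, 0, 1], [(-0.21), 0, (0.07), 0, 0, 0, 1], [(-0.2), 0, (0.08), 0, 0, 0, 1], [(-0.2), 0, (0.09), 0, 0, 0, 1], [(-0.19), 0, (0.1), 0, 0, 0, 1], [(-0.19), 0, (0.12), 0, 0, 0, 1], [(-0.18), 0, (0.13), 0, 0, 0, 1], [(-0.17), 0, (0.14), 0, 0, 0, 1], [(-0.16), 0, (0.15), 0, 0, 0, 1], [(-0.15), 0, (0.16), 0, 0, 0, 1], [(-0.14), 0, (0.16), 0, 0, 0, 1], [(-0.14), 0, (0.17), 0, 0, 0, 1], [(-0.12), 0, (0.18), 0, 0, 0, 1], [(-0.11), 0, (0.19), 0, 0, 0, 1], [(-0.1), 0, (0.19), 0, 0, 0, 1], [(-0.09), 0, (0.2), 0, 0, 0, 1], [(-0.08), 0, (0.2), 0, 0, 0, 1], 
end rel pin -106.0 38.0
```

View pics/s27.png

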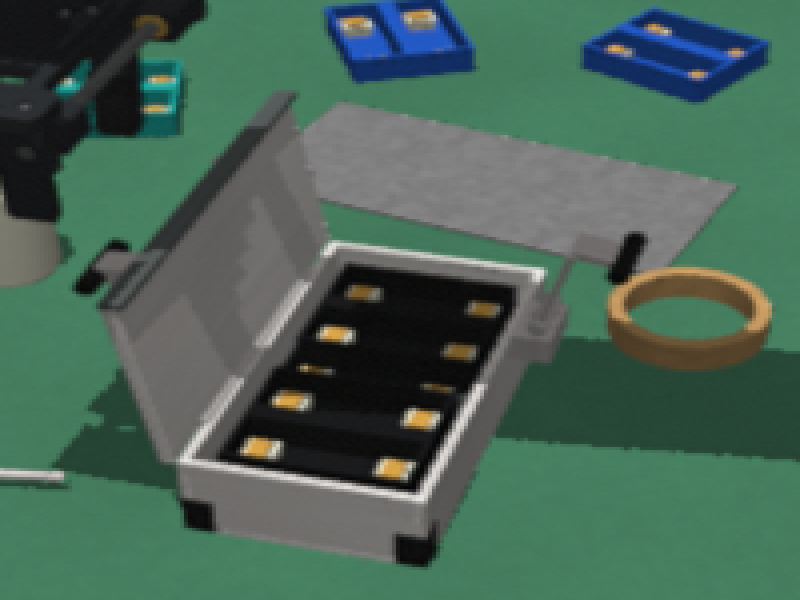

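>>> carry_out(moves=[[[0.02, 0, 0.4, 0, 0, 0, 0.1], [0, 0, 0.7, 0, 0, 0, 0.1], [0, 0, 0.7, 0, 0, 0, 0.1], [0, 0, 0.6, 0, 0, 0, 0.1], [0, 0, 0.4, 0, 0, 0, 0.1], [0, 0, 0.2, 0, 0, 0, 0.3], [0, 0, 0, 0, 0, 0, 0.4], [0, 0, 0, 0, 0, 0, 0.5], [0, 0, 0, 0, 0, 0, 1], [0, 0, 0, 0, 0, 0, 1], [0, 0, 0, 0, 0, 0, 1], [0, 0, 0, 0, 0, 0, 1], [0, 0, 0, 0, 0, 0, 1], [0, 0, 0, 0, 0, 0, 1]]], newtons=40)

```text
clock: 42.75
eef_pos: [0.6375, 0.1921, 0.1135]
ee_rot: [1.0, 0.009, 0.001, 0.0]
ft_force: [0.4, -1.0, 5.0]
finger_gap: 0.491
```

```bash
python3 -c "
from h import *
go(636.7,192,111,1)
"
```

```text
t 42.8 at [637.5 192.1 113.5] gap 43.2 F [ 0.4 -1.   5. ]
turn 1 x [ 0.    -0.015 -0.   ] (total share [ 0.   -0.02 -0.  ] ) shift 1 x [-0.027  0.002  0.084] (total share [-0.027  0.002  0.084] )
```

>>> carry_out(moves=[[[-0.19, 0, -0.1, 0, 0, 0, 1], [-0.2, 0, -0.09, 0, 0, 0, 1], [-0.2, 0, -0.08, 0, 0, 0, 1], [-0.21, 0, -0.07, 0, 0, 0, 1], [-0.21, 0, -0.06, 0, 0, 0, 1], [-0.21, 0, -0.04, 0, 0, 0, 1], [-0.22, 0, -0.03, 0, 0, 0, 1], [-0.22, 0, -0.02, 0, 0, 0, 1], [-0.22, 0, -0.01, 0, 0, 0, 1], [-0.22, 0, 0.01, 0, 0, 0, 1], [-0.22, 0, 0.02, 0, 0, 0, 1], [-0.22, 0, 0.03, 0, 0, 0, 1], [-0.21, 0, 0.04, 0, 0, 0, 1], [-0.21, 0, 0.06, 0, 0, 0, 1], [-0.21, 0, 0.07, 0, 0, 0, 1], [0, 0, 0, 0, 0, 0, 1]]])

```text
clock: 44.08
eef_pos: [0.5404, 0.1905, 0.1201]
ee_rot: [1.0, 0.009, -0.001, 0.0]
ft_force: [1.7, 1.6, -8.6]
finger_gap: 0.493
```

```bash
python3 -c "
from h import *
go(545,190,119,1)
p,d,m=cam('side')
save(cv2.resize(p[180:380,200:400],None,fx=4,fy=3,interpolation=cv2.INTER_NEAREST),'s28.png')
"|sed 's/np.float64//g'
```

```text
t 44.1 at [540.4 190.5 120.1] gap 43.4 F [ 1.7  1.6 -8.6]
turn 1 x [0.002 0.02  0.003] (total share [0.   0.02 0.  ] ) shift 1 x [0.153 0.019 0.036] (total share [0.153 0.019 0.036] )
```

View pics/s28.png

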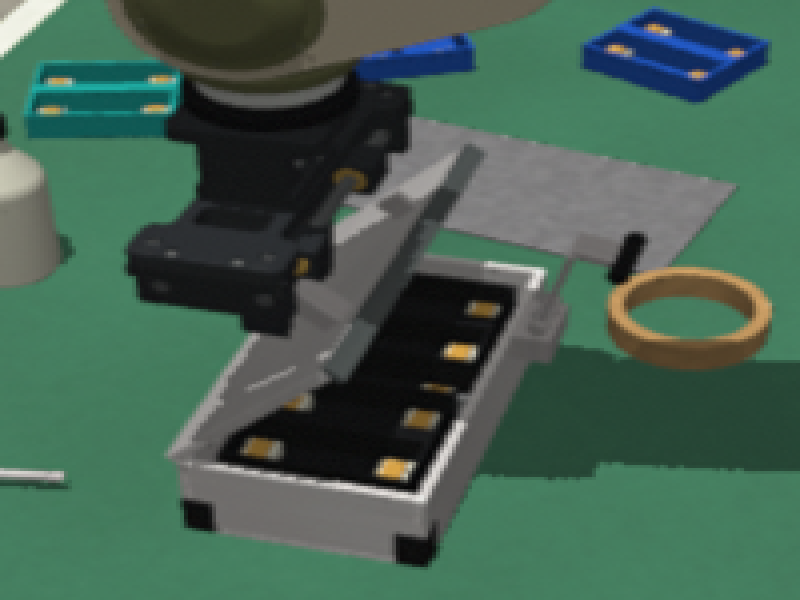

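>>> carry_out(moves=[[[-0.2, 0, 0.08, 0, 0, 0, 1], [-0.2, 0, 0.09, 0, 0, 0, 1], [-0.19, 0, 0.1, 0, 0, 0, 1], [-0.19, 0, 0.12, 0, 0, 0, 1], [-0.18, 0, 0.13, 0, 0, 0, 1], [-0.17, 0, 0.14, 0, 0, 0, 1], [-0.16, 0, 0.15, 0, 0, 0, 1], [-0.15, 0, 0.16, 0, 0, 0, 1], [-0.14, 0, 0.16, 0, 0, 0, 1], [-0.14, 0, 0.17, 0, 0, 0, 1], [-0.12, 0, 0.18, 0, 0, 0, 1], [-0.11, 0, 0.19, 0, 0, 0, 1], [-0.1, 0, 0.19, 0, 0, 0, 1], [-0.09, 0, 0.16, 0, 0, 0, 1], [-0.06, 0, 0.12, 0, 0, 0, 1], [0, 0, 0, 0, 0, 0, 1], [0, 0, 0, 0, 0, 0, 1]]])

```text
clock: 45.55
eef_pos: [0.4752, 0.1895, 0.0561]
ee_rot: [1.0, 0.009, -0.001, -0.0]
ft_force: [-1.7, 3.2, -1.2]
finger_gap: 0.489
```

```bash
python3 -c "
from h import *
go(473.5,189.5,49.9,1)
"
```

```text
t 45.5 at [475.2 189.5  56.1] gap 43.1 F [-1.7  3.2 -1.2]
turn 1 x [-0.002  0.019 -0.   ] (total share [-0.    0.02 -0.  ] ) shift 1 x [-0.057 -0.001  0.208] (total share [-0.057 -0.001  0.208] )
```

>>> carry_out(moves=[[[-0.05, 0, 0.1, 0, 0, 0, 1], [0, 0, 0.07, 0, 0, 0, 1], [0, 0, 0, 0, 0, 0, 1], [0, 0, 0, 0, 0, 0, 1]]])

```text
clock: 45.88
eef_pos: [0.4741, 0.1895, 0.0525]
ee_rot: [1.0, 0.009, -0.0, -0.0]
ft_force: [-7.9, 2.0, 14.6]
finger_gap: 0.492
```

>>> carry_out(moves=[[[0, 0, 0.04, 0, 0, 0, 1], [0, 0, 0, 0, 0, 0, 1], [0, 0, 0, 0, 0, 0, 1]]])

```text
clock: 46.13
eef_pos: [0.4742, 0.1895, 0.0524]
ee_rot: [1.0, 0.009, -0.0, -0.0]
ft_force: [-13.4, 0.8, 26.8]
finger_gap: 0.491
```

```bash
python3 -c "
from h import *
go(473.5,189.5,49.9,1)
p,d,m=cam('side');W=pts(d,m)*1000;x,y,z=[W[...,i] for i in range(3)]
save(cv2.resize(p[180:380,200:400],None,fx=4,fy=3,interpolation=cv2.INTER_NEAREST),'s29.png')
for a,b in((460,480),(490,510),(520,540),(550,575)):
    k=(x>a)&(x<b)&(y>20)&(y<250)&(z<90)&(z>50)&(p.sum(-1)>200);print(a,np.median(z[k]).round(1),k.sum())
"
```

```text
t 46.1 at [474.2 189.5  52.4] gap 43.2 F [-13.4   0.8  26.8]
turn 1 x [-0.001  0.001  0.004] (total share [-0.  0.  0.] ) shift 1 x [-0.023 -0.001  0.083] (total share [-0.023 -0.001  0.083] )
460 69.9 494
490 69.6 223
520 69.8 210
550 70.1 787
```

View pics/s29.png

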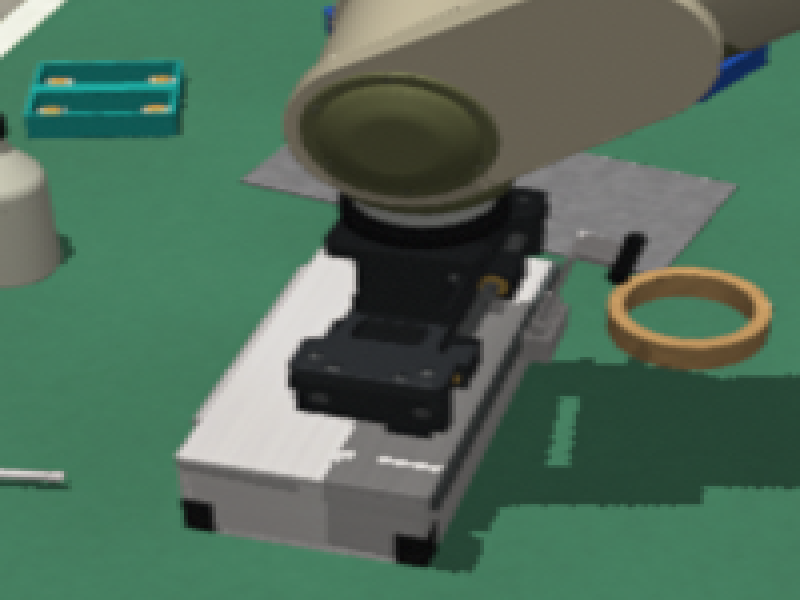

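>>> carry_out(moves=[[[0, 0, -0.06, 0, 0, 0, 0.4], [0, 0, 0, 0, 0, 0, 0.1], [0, 0, 0, 0, 0, 0, 0], [0, 0, 0, 0, 0, 0, 0], [0, 0, 0, 0, 0, 0, 0], [0, 0, -0.5, 0, 0, 0, 0], [0, 0, -0.9, 0, 0, 0, 0], [0, 0, -0.9, 0, 0, 0, 0], [0, 0, -0.9, 0, 0, 0, 0], [0, 0, -0.7, 0, 0, 0, 0], [-0.2, 0.4, 0, 0, 0, 0, 0], [-0.5, 0.8, 0, 0, 0, 0, 0], [-0.5, 0.8, 0, 0, 0, 0, 0], [-0.5, 0.8, 0, 0, 0, 0, 0], [-0.5, 0.7, 0, 0, 0, 0, 0], [-0.1, 0.2, 0, 0, 0, 0, 0], [0, 0, 0, 0, 0, 0, 0], [0, 0, 0, 0, 0, 0, 0]]])

```text
clock: 47.68
eef_pos: [0.4079, 0.0772, 0.1692]
ee_rot: [1.0, 0.008, 0.0, -0.0]
ft_force: [-0.4, 0.2, -0.6]
finger_gap: 1.001
```

```bash
python3 -c "
from h import *
go(403.5,78.5,80,1)
p,d,m=cam('side');W=pts(d,m)*1000;x,y,z=[W[...,i] for i in range(3)]
k=(x>380)&(x<425)&(y>40)&(y<125)&(z>105)&(z<145)&(p.sum(-1)<220)
w=W[k];print(k.sum(),w.min(0),w.max(0),np.median(w,0))
save(cv2.resize(p[180:380,220:420],None,fx=4,fy=3,interpolation=cv2.INTER_NEAREST),'s30.png')
for a,b in((460,480),(490,510),(520,540),(550,575)):
    k=(x>a)&(x<b)&(y>20)&(y<250)&(z<90)&(z>50)&(p.sum(-1)>200);print(a,np.median(z[k]).round(1),k.sum())
"
```

```text
t 47.7 at [407.9  77.2 169.2] gap 88.1 F [-0.4  0.2 -0.6]
turn 1 x [-0.001 -0.005 -0.007] (total share [-0.   -0.01 -0.01] ) shift 4 x [-0.037 -0.011  0.744] (total share [-0.146 -0.045  2.974] )
97 [400.03154485  60.34679835 127.63912924] [413.81396148 104.58087676 140.85290074] [405.41604724  87.61365868 136.58412928]
460 70.2 817
490 70.1 797
520 70.0 780
550 70.1 948
```

View pics/s30.png

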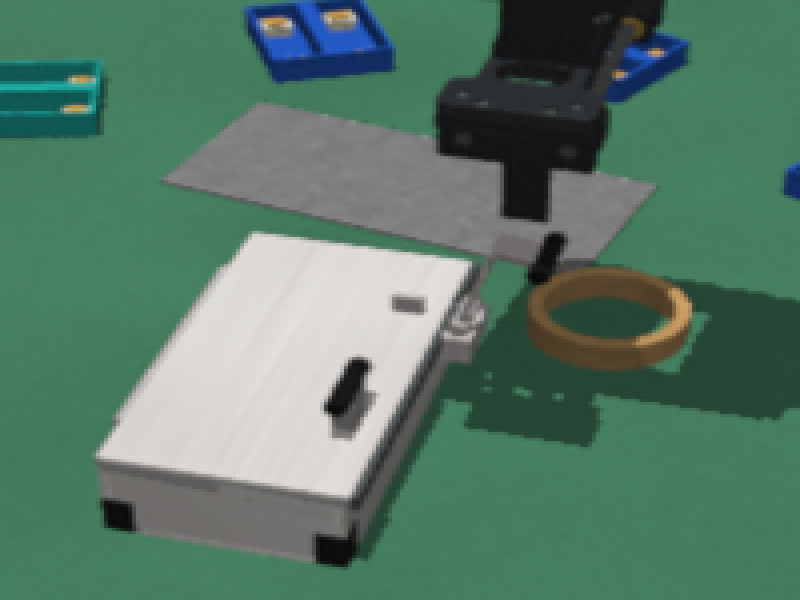

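>>> carry_out(moves=[[[-0.1, -0.07, 0.3, 0, 0, 0, 0], [0, 0, 0.6, 0, 0, 0, 0], [0, 0, 0.7, 0, 0, 0, 0], [0, 0, 0.6, 0, 0, 0, 0], [0, 0, 0.45, 0, 0, 0, 0], [0, 0, 0.3, 0, 0, 0, 0.2], [0, 0, 0, 0, 0, 0, 0.3], [0, 0, 0, 0, 0, 0, 0.4], [0, 0, 0, 0, 0, 0, 0.5], [0, 0, 0, 0, 0, 0, 1], [0, 0, 0, 0, 0, 0, 1], [0, 0, 0, 0, 0, 0, 1], [0, 0, 0, 0, 0, 0, 1], [0, 0, 0, 0, 0, 0, 1]]], newtons=20)

```text
clock: 48.9
eef_pos: [0.4047, 0.0785, 0.0811]
ee_rot: [1.0, 0.009, 0.0, 0.001]
ft_force: [-0.9, -4.6, 2.5]
finger_gap: 0.493
```

```bash
python3 -c "
from h import *
go(405,79.5,81,1)
arc(None,(66,26),1.78,0,18,-1)
"|sed 's/np.float64//g'
```

```text
t 48.9 at [404.7  78.5  81.1] gap 43.4 F [-0.9 -4.6  2.5]
turn 1 x [ 0.013 -0.007  0.002] (total share [ 0.01 -0.01  0.  ] ) shift 1 x [ 0.011 -0.033  0.002] (total share [ 0.011 -0.033  0.002] )
[(0.2), 0, (-0.12), 0, 0, 0, 1], [(0.21), 0, (-0.1), 0, 0, 0, 1], [(0.22), 0, (-0.08), 0, 0, 0, 1], [(0.23), 0, (-0.06), 0, 0, 0, 1], [(0.23), 0, (-0.03), 0, 0, 0, 1], [(0.23), 0, (-0.01), 0, 0, 0, 1], [(0.23), 0, (0.01), 0, 0, 0, 1], [(0.23), 0, (0.04), 0, 0, 0, 1], [(0.23), 0, (0.06), 0, 0, 0, 1], [(0.22), 0, (0.08), 0, 0, 0, 1], [(0.21), 0, (0.1), 0, 0, 0, 1], [(0.2), 0, (0.12), 0, 0, 0, 1], [(0.19), 0, (0.14), 0, 0, 0, 1], [(0.17), 0, (0.16), 0, 0, 0, 1], [(0.15), 0, (0.18), 0, 0, 0, 1], [(0.14), 0, (0.19), 0, 0, 0, 1], [(0.12), 0, (0.2), 0, 0, 0, 1], [(0.1), 0, (0.21), 0, 0, 0, 1], 
end rel pin 66.0 26.0
```

>>> carry_out(moves=[[[0.2, 0, -0.12, 0, 0, 0, 1], [0.21, 0, -0.1, 0, 0, 0, 1], [0.22, 0, -0.08, 0, 0, 0, 1], [0.23, 0, -0.06, 0, 0, 0, 1], [0.23, 0, -0.03, 0, 0, 0, 1], [0.23, 0, -0.01, 0, 0, 0, 1], [0.23, 0, 0.01, 0, 0, 0, 1], [0.23, 0, 0.04, 0, 0, 0, 1], [0.23, 0, 0.06, 0, 0, 0, 1], [0.22, 0, 0.08, 0, 0, 0, 1], [0.21, 0, 0.1, 0, 0, 0, 1], [0.2, 0, 0.12, 0, 0, 0, 1], [0.19, 0, 0.14, 0, 0, 0, 1], [0.17, 0, 0.16, 0, 0, 0, 1], [0.15, 0, 0.18, 0, 0, 0, 1], [0.14, 0, 0.19, 0, 0, 0, 1], [0.12, 0, 0.2, 0, 0, 0, 1], [0.08, 0, 0.15, 0, 0, 0, 1], [0, 0, 0, 0, 0, 0, 1], [0, 0, 0, 0, 0, 0, 1]]])

```text
clock: 50.57
eef_pos: [0.5092, 0.0801, 0.0497]
ee_rot: [1.0, 0.009, -0.0, 0.001]
ft_force: [-0.4, -4.9, -0.0]
finger_gap: 0.49
```

```bash
python3 -c "
from h import *
go(510.2,80,48,1)
"
```

```text
t 50.6 at [509.2  80.1  49.7] gap 43.1 F [-0.4 -4.9 -0. ]
turn 1 x [ 0.012  0.003 -0.001] (total share [ 0.01  0.   -0.  ] ) shift 1 x [0.033 0.004 0.055] (total share [0.033 0.004 0.055] )
```

>>> carry_out(moves=[[[0.03, 0, 0.06, 0, 0, 0, 1], [0, 0, 0, 0, 0, 0, 1], [0, 0, 0, 0, 0, 0, 1]]])

```text
clock: 50.82
eef_pos: [0.5099, 0.0801, 0.048]
ee_rot: [1.0, 0.009, -0.0, 0.001]
ft_force: [-1.0, -6.0, 0.2]
finger_gap: 0.489
```

>>> carry_out(moves=[[[0.02, 0, 0.05, 0, 0, 0, 1], [0, 0, 0, 0, 0, 0, 1], [0, 0, 0, 0, 0, 0, 1]]])

```text
clock: 51.07
eef_pos: [0.5102, 0.0801, 0.0472]
ee_rot: [1.0, 0.009, -0.001, 0.001]
ft_force: [-5.7, -5.2, 8.3]
finger_gap: 0.491
```

Contact: hasp down. Release, rise, and withdraw.

>>> carry_out(moves=[[[0, 0, 0, 0, 0, 0, 0.4], [0, 0, 0, 0, 0, 0, 0.1], [0, 0, 0, 0, 0, 0, 0], [0, 0, 0, 0, 0, 0, 0], [0, 0, 0, 0, 0, 0, 0], [0, 0, 0, 0, 0, 0, 0], [0, 0, -0.3, 0, 0, 0, 0], [0, 0, -0.9, 0, 0, 0, 0], [0, 0, -0.9, 0, 0, 0, 0], [0, 0, -0.9, 0, 0, 0, 0], [0, 0, -0.9, 0, 0, 0, 0], [0, 0.8, 0, 0, 0, 0, 0], [0, 0.9, 0, 0, 0, 0, 0], [0, 0.9, 0, 0, 0, 0, 0], [0, 0.9, 0, 0, 0, 0, 0], [0, 0.9, 0, 0, 0, 0, 0], [0, 0.9, 0, 0, 0, 0, 0], [0, 0.9, 0, 0, 0, 0, 0], [0, 0.5, 0, 0, 0, 0, 0], [0, 0, 0, 0, 0, 0, 0]]])

```text
clock: 52.73
eef_pos: [0.514, -0.1225, 0.1639]
ee_rot: [1.0, 0.007, 0.0, 0.0]
ft_force: [0.5, 0.2, -0.2]
finger_gap: 1.001
```

```bash
python3 -c "
from h import *
p,d,m=cam('top');save(p,'t31.png')
p,d,m=cam('side');W=pts(d,m)*1000;x,y,z=[W[...,i] for i in range(3)]
k=(x>450)&(x<600)&(y>20)&(y<130)&(z>85)&(z<125)&(p.sum(-1)<220)
w=W[k];print(k.sum(),w.min(0),w.max(0))
for a,b in((460,480),(490,510),(520,540),(550,575)):
    k=(x>a)&(x<b)&(y>20)&(y<250)&(z<90)&(z>50)&(p.sum(-1)>200);print(a,np.median(z[k]).round(1),k.sum())
save(cv2.resize(p[200:390,120:420],None,fx=2.6,fy=2.6),'s31.png')
go(500,-100,200,1)
"
```

```text
82 [506.58223203  59.8354375   86.51686048] [516.87323857 105.10684359 110.21271044]
460 70.1 817
490 70.3 801
520 70.1 707
550 70.0 958
t 52.8 at [ 514.  -119.9  163.8] gap 88.0 F [-0.1  0.6  0.1]
turn 1 x [-0.002 -0.002 -0.008] (total share [-0.   -0.   -0.01] ) shift 2 x [-0.228 -0.335 -0.604] (total share [-0.456 -0.67  -1.207] )
```

View pics/s31.png

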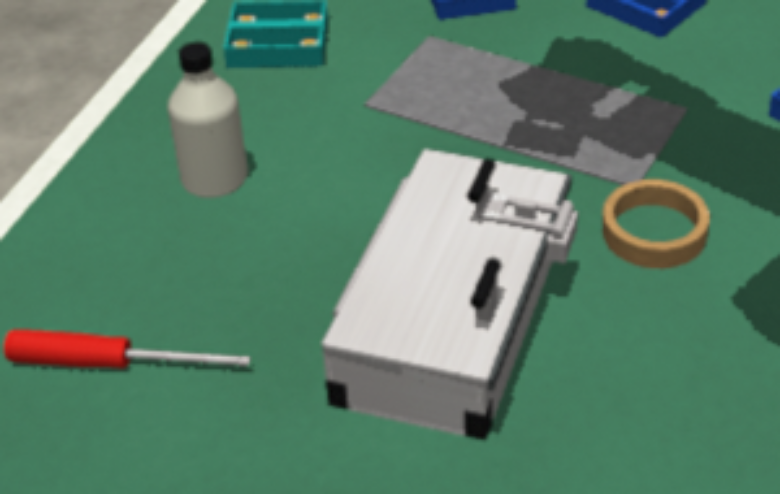

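View pics/t31.png

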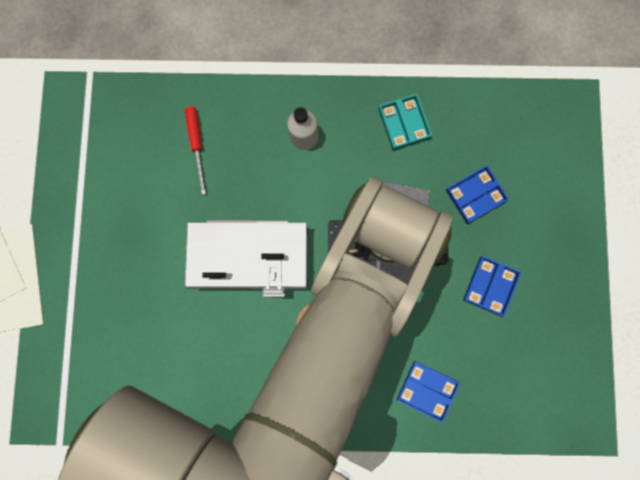

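The lid is flat at 70 mm. The hasp lies over its catch with its bar where it started, at about (511, 80, 104). The pad is empty and nothing else has moved.

```bash
python3 -c "
from h import *
print(manip.finish_job())"
```

```text
the job is handed in; nothing more can be done
None
```

The job is done and handed in at about 53 s of the 210 s allowed. I swung the hasp off, opened the lid wide and moved all four trays into the case, two high in each well. Then I shut the lid and swung the hasp back over its catch.

**Last checks:**
- **Lid:** its top reads 70 mm (69.9–70.3) everywhere, so it is fully shut.
- **Hasp:** it lies flat over the catch, with its bar back where it started.
- **Trays:** before closing, the tops of the upper trays read about 56–58 mm, level with a flat two-high stack. Two of the eight spots I sampled gave no usable tray-height reading because the gripper was in the way, and another two were badly affected by it. For those parts I relied on the picture.
- **Bystanders:** the bottle, screwdriver and look-alike trays look unmoved in both cameras. The arm hides most of the tape roll in the last top view, but the side view shows it in place.

**What disagreed with the description:** both cameras put the gripper about 33–34 mm higher than the reported tool position implied. Because of this, my first grasp of the hasp closed above the bar on empty air and moved nothing. I corrected for the offset from then on. I saw no knocked tray and no slackened grip during the run.

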